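# Check the plate gap with a taper feeler gauge

### The job

Before the casting clamp is used its plate gap must be measured. Take the taper feeler gauge by its orange grip, slide its blade point first into the upright gap between the clamp's two plates, and push it in gently until it drags with about 5 N; do not force it. Then let go and leave it upright, snugly held in the gap, for the reading; leave the glassware and bottles around it undisturbed.

Things in the scene. Friction and masses are not known exactly. Their poses are not given: they have to be found in the camera images.
- gauge: taper feeler gauge, loose, about 0.15 kg. Origin: centre of the grip's footprint, on its underside; z up, x along the blade to its point, y across. Orange upright grip 40 long (x) x 14 wide (y), 6 to 55 mm high (top 5 mm 16 wide), on a steel foot 56 x 36 x 6 mm on which the gauge stands by itself. Grip it across y
- gauge_tip (a point): the point of the gauge's steel blade, at (106, 0, 31) mm in the gauge's frame, same axes. The blade stands on edge, 20 to 42 mm above the gauge's underside, and runs from x = 25 to 106 mm; it is a wedge symmetric about the gauge's xz plane: 2 mm thick at the point, 10 mm at the root, 1 mm thicker every 10 mm
- clamp: fixed plate clamp, grey base 104 (x) x 96 (y) x 12 mm with two upright walls. Origin: on the worktop at the front edge of the base, under the mouth of the gap; z up, x points into the gap, the way the blade is slid. Two parallel upright plates stand along x, 14 to 58 mm above the worktop, 92 mm long, with round noses of 4 mm radius at the mouth; the gap between them is open at front and top
- gap_mouth (a point): point on the inner face of the pressure plate (at rest) at the mouth of the gap, at (0, 4, 31) mm in the clamp's frame, same axes. The gap runs from here towards -y to the inner face of the dark steel plate, which is rigidly held by screws; it is set anew each time, anywhere from 4 to 8.5 mm wide, and the setting is not reported
- pressure_plate: bright aluminium plate of the clamp, +y side of the gap, 8 mm thick, on springs: gives way towards +y by 1 mm per 7 N, up to 12 mm. Its origin is the clamp's origin when at rest. Blade and plates have a friction of about 0.6: pinched with N newtons from each side the blade drags with about 1.3 x N. Held off the gap's middle, it is also pushed sideways and the drag misleads: ease that off
- reagent_bottle: small white bottle with blue cap, 46 dia x 96 mm high, standing near the clamp; origin at the centre of its underside. Bystander
- beaker: glass beaker, 54 dia x 70 mm high, standing near the clamp; origin at the centre of its underside. Bystander
- dropper: small bottle with black cap, 32 dia x 76 mm high, standing near the clamp; origin at the centre of its underside. Bystander
Not all that is in view belongs to the job. Leave any pink look-alike of the clamp alone. What is shaped like the gauge but pink is not meant.

How it is judged:
By the outcome, as a careful person would: the job done as asked, in the order asked, and still so for the second after the job is handed in, with the robot touching nothing.
It also fails if it takes over 54 s, if anything falls off the work surface, if the arm or the gripper's body presses on something with over 40 N, if the wrist force passes 120 N, or if a joint passes its speed limit or range.

### The arm

A 6-joint arm with a two-finger parallel gripper is mounted at the origin on a cart in front of the work surface, level with it; the furniture and walls round the work are solid. World frame = base frame: x ahead of the robot, y to its left, z up, the work surface at z = 0. Lengths are in mm, angles in rad, forces in N, time in s.
With the tool pointing down it reaches from about 300 to 875 mm from the base axis. Payload 4.2 kg.
Tool frame: the origin (TCP) lies at the very end of the fingers, on their centre line; the grasp point (between the pads) lies 19 mm behind it; x points along the fingers, z is the direction in which the jaws open and shut, and the axes are right-handed (so a half turn about x gives the same grasp; the last joint's range is limited). The gripper opens to 85 mm and grips with 20 to 120 N. Pads are 22 mm wide; open, the fingers measure 114 mm over their backs; the gripper's body (76 mm by 85 mm) begins 54 mm behind the grasp point. The pads swing forward as they close: fully open they stand 13 mm farther back than shut.
Start: joints at [1.087, 0.32, 1.565, -0, 1.257, -0.02], TCP at [257.232, 514.273, 199.238] pointing down, gripper open.
Joint ranges: [-3.11, 3.11], [-0.84, 2.01], [0.21, 2.61], [-1.34, 4.49], [0.05, 2.63], [-2.56, 2.56]. Speed limits (rad/s): [2.57, 2.57, 3.14, 3.14, 3.14, 3.14].

### API

Orientations are given as a unit quaternion [w, x, y, z].
In Python, from plant import r gives the robot as it stands.
- The arm moves only by the tool carry_out, never from a script. Its argument "series" is a list of rows, each an object with "slide": the shift along the tool's x, y, z in cm, a list of three; "spin": the turn about the tool's x in degrees. A call has 1 to 8 rows; each row shifts and turns the pose as measured when the row begins, along the tool's axes as they then stand; what a row does not reach is not made up. A row lasts 1/10 s, in which the tool goes at most 50 mm and 8.59 degrees, less where a joint would pass 70% of its speed; a pose out of reach is approached as far as the arm can. A call with a gripper value outside its range is refused whole. "hand" is the finger opening in cm, from 0 to 8.54, set as the call begins (left out, the last holds). The fingers move at their own pace and stop on an object; the grip force is fixed at half the most. Time passes only in rows, so rows that do not move let the fingers close. It gives the time, the measured TCP pose, the force and the opening at its end, in the units of the state.
- r.read_state(): the state, without advancing time (a new reading comes with each control period).
- r.snapshot(name): name is "scene" or "side" or "wrist"; returns (picture, depth): 400x640x3 uint8, red, green, blue; 400x640 float32, mm along the optical axis (not along the pixel's ray), 0 where there is no reading.
- r.camera_params(name): a dict with "K" (3x3 intrinsics, pixels), "R" (3x3) and "t" (3): a world point X has camera coordinates R X + t. Camera axes: x right, y down, z forward; pixel columns grow to the right and rows downward; lengths in mm; the calibration is good to about 2 mm. The wrist camera is an equidistant fisheye: a pixel r from the principal point sees the ray r / f radians off the axis. A picture is of the moment at which its call begins: read the wrist's pose just before it. camera_params takes no time and is no camera call; for the wrist camera it gives the pose at the moment of the call.
- r.finish_job(): hands the job in, once; it reports no verdict.
Trained networks look in the newest picture that a camera, given by its name, has taken for a name from the list of things; names that differ only in an ending like _2 or _b are one class to them, and where a whole thing is asked for, a point or a joint stands for the part that bears it (a point fixed in the world has none). Each returns a list of dicts, best first, with "p" (0 to 1); they miss things now and then, are a little off and sometimes report something else, mostly with a low value. They report only what shows in the picture. A call takes as long as a camera call. They do not tell look-alikes from the thing itself.
- r.spot_in(camera, thing): "centre" ([x, y, z] in mm, in the coordinates of the camera as it stood for that picture, good to about 4 mm: the middle of the surface that is visible of it).
- r.outline_of(camera, thing): "pixels" (400x640 bool, what is visible of it).
The state is a dict: "time": time; "joint_pos": joint angles; "dq": joint speeds; "joint_efforts": joint torques, N m; "ee_pos": TCP position; "eef_rot": TCP orientation; "contact_force": force on the tool from outside, world axes, zero at the start; "torque": the same for the moment, N m; "width": finger opening in mm.
Only numpy, scipy, OpenCV 4.12 (cv2) and the standard library are available. Lean on these libraries where they do the work, as an engineer would, in place of code of your own. Each camera call takes 0.05 s, during which the arm holds its last target.

## Working session

There is one attempt and no reset: what is moved stays moved. The work goes in short steps, Python scripts to look and compute and a tool call to move; the robot and the scene stay as the last step left them, time stands still between calls to the robot, and variables do not carry over. Pictures are saved under pics/ and viewed, and the job is handed in when it is done.

Besides the shell and the picture viewer there is one more tool, called after "Call:" as name(argument=value, ...), one argument or row to a line, values as JSON. carry_out: Moves the arm, as the interface text tells. Its arguments: {"type":"object","properties":{"series":{"type":"array"},"hand":{"type":"number"}},"required":["series"]}

```bash
ls; mkdir -p pics
python3 - <<'E'
from plant import r
import cv2,numpy as np
print(r.read_state())
for n in ("scene","side"):
    p,d=r.snapshot(n); cv2.imwrite(f"pics/{n}0.png",p[:,:,::-1]); np.savez(f"{n}0.npz",p=p,d=d)
    c=r.camera_params(n); print(n,c)
    for t in ("gauge","clamp","pressure_plate","gauge_tip","gap_mouth"):
        for o in r.spot_in(n,t)[:3]:
            w=np.array(c["R"]).T@(np.array(o["centre"])-np.array(c["t"])); print(t,o["p"],w.round())
E
```

```text
pics
{'time': 0.0, 'joint_pos': array([ 1.08703479e+00,  3.20249140e-01,  1.56570445e+00, -4.29512217e-06,
        1.25738990e+00, -1.99928483e-02]), 'dq': array([ 0.00022547,  0.00011518,  0.00060591,  0.00064466, -0.00304497,
        0.0005573 ]), 'joint_efforts': array([-3.97211925e-04, -4.15509939e+01, -2.34160781e+01, -6.55385838e-05,
        8.12509825e-03, -2.52828329e-06]), 'ee_pos': array([256.95238179, 513.78140975, 198.39700048]), 'eef_rot': array([ 0.60099073, -0.37202793,  0.60205523,  0.37139582]), 'contact_force': array([-0.28909734, -0.55257459,  0.39456757]), 'torque': array([-0.03515583, -0.02475342,  0.01212158]), 'width': 85.66642426967965}
scene {'K': array([[435.72832519,   0.        , 312.45680313],
       [  0.        , 435.72832519, 201.65097678],
       [  0.        ,   0.        ,   1.        ]]), 'R': array([[-0.4896288 , -0.8719237 , -0.00356482],
       [-0.7738555 ,  0.43643516, -0.4589902 ],
       [ 0.40176025, -0.22197616, -0.88843418]]), 't': array([ 129.03187077,  413.3571133 , 1228.44611284])}
gauge 0.76 [449.  -2.  42.]
gauge 0.18 [ 540. -278.   
[... 235 characters left out ...]
17904,   0.        , 328.58359722],
       [  0.        , 382.10817904, 207.85030406],
       [  0.        ,   0.        ,   1.        ]]), 'R': array([[ 0.63770107,  0.77026496,  0.00540728],
       [ 0.66322559, -0.54548614, -0.51242237],
       [-0.3917514 ,  0.33035854, -0.85871653]]), 't': array([-221.77278458, -324.79763046, 1278.03334836])}
gauge 0.8 [454.   0.  31.]
gauge 0.48 [293. 234.  24.]
clamp 0.94 [408. 143.  29.]
clamp 0.6 [454.  -1.  34.]
pressure_plate 0.6 [402. 141.  47.]
pressure_plate 0.49 [ 545. -277.   59.]
gauge_tip 0.81 [457.  -2.  35.]
gauge_tip 0.8 [293. 238.  24.]
gauge_tip 0.75 [ 510. -453.   36.]
gap_mouth 0.81 [411. 140.  31.]
gap_mouth 0.59 [ 558. -280.   33.]
```

View pics/scene0.png

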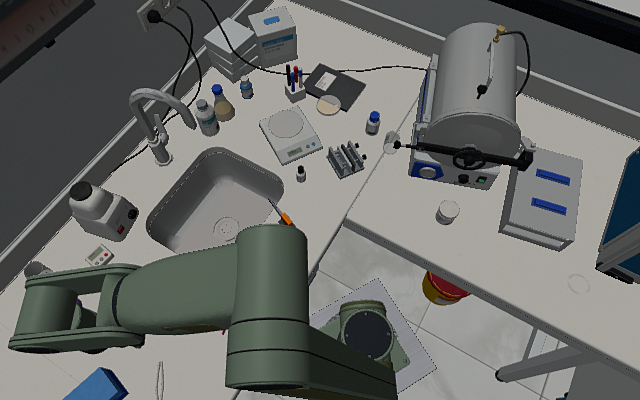

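View pics/side0.png

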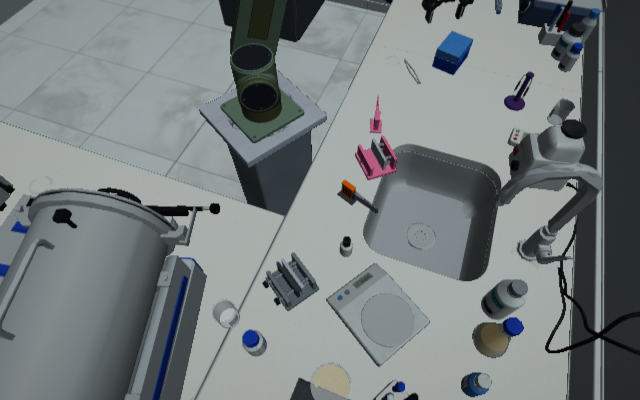

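The gauge (orange) shows in scene at (285,217) and in side at (350,190). The clamp (grey) is at scene (346,158) and side (291,280). Possible mix-ups in the side view are the pink clamp at (376,157) and the pink gauge at (376,118), so I'm choosing the orange and grey ones and checking them in close crops.

Run:
```python
import cv2,numpy as np
a=np.load("scene0.npz")["p"][:,:,::-1]; b=np.load("side0.npz")["p"][:,:,::-1]
c1=cv2.resize(a[125:185,320:400],(400,300),interpolation=2); c2=cv2.resize(a[190:250,250:330],(400,300),interpolation=2)
c3=cv2.resize(b[250:310,255:335],(400,300),interpolation=2); c4=cv2.resize(b[170:230,320:400],(400,300),interpolation=2)
cv2.imwrite("pics/crop0.png",np.vstack([np.hstack([c1,c2]),np.hstack([c3,c4])]))
```

```text
(no output)
```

View pics/crop0.png

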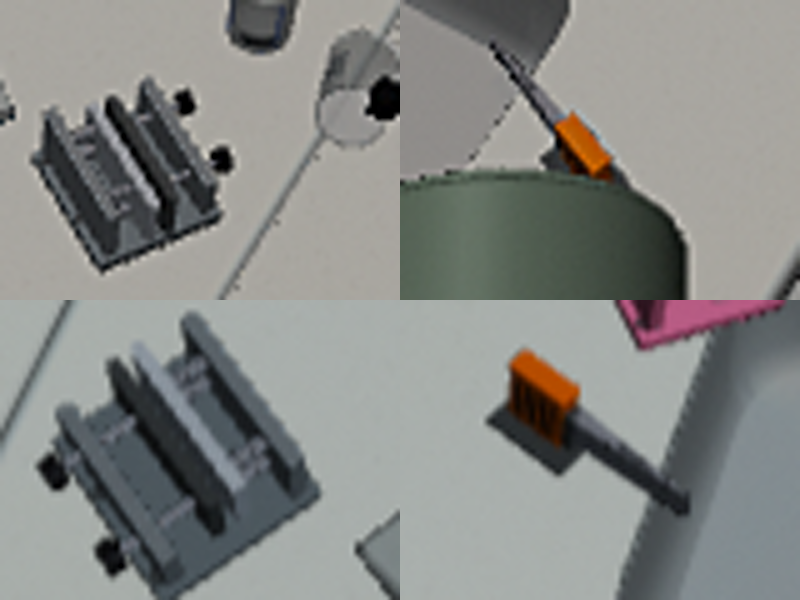

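```bash
cat > h.py <<'E'
import numpy as np,cv2
def cloud(cam,d,us,vs):
    K,R,t=[np.array(cam[k]) for k in("K","R","t")]
    z=d[vs,us]; P=np.stack([(us-K[0,2])/K[0,0]*z,(vs-K[1,2])/K[1,1]*z,z],1)
    return (P-t)@R
def wcloud(cam,d,us,vs):
    K,R,t=[np.array(cam[k]) for k in("K","R","t")]
    x=us-K[0,2];y=vs-K[1,2];rr=np.hypot(x,y)+1e-9;th=rr/K[0,0]
    z=d[vs,us]; s=np.tan(th)*z/rr
    return (np.stack([x*s,y*s,z],1)-t)@R
E
python3 - <<'E'
from plant import r
from h import *
for n in("side","scene"):
    a=np.load(n+"0.npz");p=a["p"].astype(int);d=a["d"];c=r.camera_params(n)
    m=(p[:,:,0]>150)&(p[:,:,2]<80)&(p[:,:,0]-p[:,:,1]>70)
    if n=="side": m[:, :320]=0;m[:,400:]=0; m[:150]=0;m[240:]=0
    else: m[:190]=0;m[250:]=0;m[:,:250]=0;m[:,330:]=0
    vs,us=np.nonzero(m&(d>0)); P=cloud(c,d,us,vs); T=P[P[:,2]>48]
    print(n,len(P),len(T),T.mean(0).round(1),P[:,2].max()); 
    if len(T)>4:
        q=T[:,:2]; (cx,sz,an)=cv2.minAreaRect(q.astype(np.float32)); print(cx,sz,an)
    # clamp
    b=(250,315,255,335) if n=="side" else (125,185,320,400)
    vs,us=np.mgrid[b[0]:b[1],b[2]:b[3]];vs=vs.ravel();us=us.ravel();k=d[vs,us]>0;vs,us=vs[k],us[k]
    P=cloud(c,d,us,vs); col=p[vs,us].sum(1)
    k=(P[:,2]>52)&(P[:,2]<66)
    for s in (1,): 
        q=P[k]; cc=col[k]; print("top pts",len(q),q.min(0).round(),q.max(0).round())
        np.savez(n+"_cl.npz",q=q,c=cc)
        im=np.full((480,640,3),255,np.uint8)
        for (x,y,z),v in zip(P,col):
            if z<8: continue
            cv2.circle(im,(int((-200-y)*4),int((x-470)*-3+460)),2,(int(v/3),)*3 if z>50 else (255,150,0),-1)
        cv2.imwrite(f"pics/cl_{n}.png",im)
    # blade
    if n=="side":
        vs,us=np.mgrid[175:225,330:395];vs=vs.ravel();us=us.ravel();P=cloud(c,d,us,vs)
        k=(P[:,2]>30)&(d[vs,us]>0);q=P[k];print("gauge pts z>30",len(q));
        g=q[:,:2];mu=g.mean(0);w,v=np.linalg.eigh(np.cov(g.T));e=v[:,1];print(mu,e,np.percentile((g-mu)@e,[0,100]))
        print(q[np.argsort((g-mu)@e)][::12].round())
E
```

```text
side 55 55 [437.   -1.2  55.5] 62.04746623146831
(437.31158447265625, -0.614593505859375) (36.92819595336914, 12.765035629272461) 7.290224552154541
top pts 520 [ 496. -328.   52.] [ 596. -241.   66.]
gauge pts z>30 251
[464.94686454   1.27369169] [-0.98658194 -0.16326689] [-74.62399231  49.34917997]
[[539.  14.  32.]
 [528.  11.  42.]
 [518.   9.  43.]
 [509.   6.  39.]
 [501.   6.  40.]
 [493.  10.  42.]
 [485.   3.  33.]
 [478.   2.  36.]
 [471.   1.  34.]
 [463.   7.  43.]
 [458.  -3.  32.]
 [455.  -1.  43.]
 [450.   6.  54.]
 [448.  -6.  49.]
 [443.  -3.  55.]
 [441.  -7.  46.]
 [437.  -8.  53.]
 [431.   4.  55.]
 [429.  -8.  54.]
 [424.  -4.  59.]
 [419.  -4.  54.]]
scene 53 53 [433.9  -1.9  55.3] 62.04107574236193
(433.87884521484375, -1.916952133178711) (40.15974426269531, 13.698174476623535) 7.350758075714111
top pts 362 [ 495. -481.   52.] [ 615. -241.   66.]
```

Run:
```python
import cv2,numpy as np
cv2.imwrite("pics/cl.png",cv2.resize(np.hstack([cv2.imread("pics/cl_side.png"),cv2.imread("pics/cl_scene.png")]),(800,300)))
```

```text
(no output)
```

View pics/cl.png

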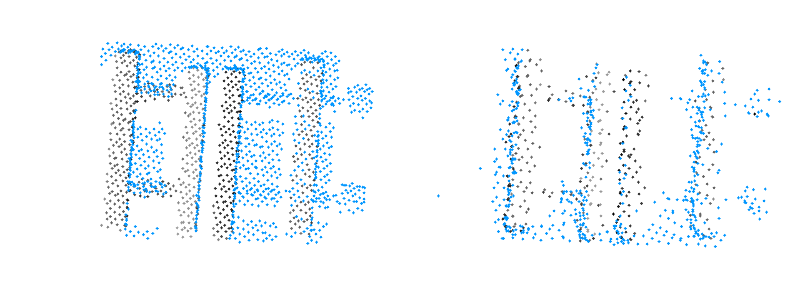

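```bash
cat >> h.py <<'E'
from scipy.spatial.transform import Rotation as Rn
def rot(s): q=np.array(s["eef_rot"]);return Rn.from_quat(q[[1,2,3,0]]).as_matrix()
def goto(s,pos,yaw):
    """slide (cm, tool axes now) and spin(deg) so tool y/z: jaw axis z at yaw+90 or yaw-90 (nearest)"""
    M=rot(s); d=M.T@(np.array(pos)-s["ee_pos"])/10
    zy=np.degrees(np.arctan2(M[1,2],M[0,2])); 
    spins=[]
    for k in(90,-90):
        e=(yaw+k-zy+180)%360-180; spins.append(-e)  # tool x down -> spin opposite
    return d.round(2),np.round(spins,1)
def rep(s): 
    M=rot(s); return dict(t=round(s["time"],2),pos=np.round(s["ee_pos"],1),zyaw=round(float(np.degrees(np.arctan2(M[1,2],M[0,2]))),2),xax=M[:,0].round(3),F=np.round(s["contact_force"],1),w=round(s["width"],1),j6=round(s["joint_pos"][5],2))
E
python3 - <<'E'
from plant import r
from h import *
s=r.read_state();print(rep(s));print(rot(s).round(2))
print(goto(s,[480,-278,270],-3.5)); print(goto(s,[436,-1.5,200],7.5))
for n in("scene","side"):
    c=r.camera_params(n)
    for t in("dropper","beaker","reagent_bottle"):
        for o in r.spot_in(n,t)[:3]: print(n,t,o["p"],(np.array(c["R"]).T@(np.array(o["centre"])-c["t"])).round())
E
```

```text
{'t': 0.6, 'pos': array([257.2, 514.3, 199.3]), 'zyaw': 63.42, 'xax': array([ 0.,  0., -1.]), 'F': array([-0. , -0.8, -0.1]), 'w': 84.9, 'j6': np.float64(-0.02)}
[[ 0.   -0.89  0.45]
 [ 0.    0.45  0.89]
 [-1.   -0.    0.  ]]
(array([ -7.08, -55.37, -60.89]), array([-23.1, 156.9]))
(array([ -0.08, -39.06, -38.13]), array([-34.1, 145.9]))
scene beaker 0.56 [ 518. -453.   45.]
scene reagent_bottle 0.64 [ 601. -433.   68.]
side dropper 0.64 [ 574. -128.   47.]
side beaker 0.75 [ 622. -439.   72.]
side beaker 0.71 [ 509. -456.   39.]
```

Call:
carry_out(
  series=[
    {"slide": [-0.5,-3.3,-3.6],"spin": 0},
    {"slide": [-0.5,-3.3,-3.6],"spin": 0},
    {"slide": [-0.5,-3.3,-3.6],"spin": 0},
    {"slide": [-0.5,-3.3,-3.6],"spin": 0},
    {"slide": [-0.5,-3.3,-3.6],"spin": 0},
    {"slide": [-0.5,-3.3,-3.6],"spin": 0},
    {"slide": [-0.5,-3.3,-3.6],"spin": 0},
    {"slide": [-0.5,-3.3,-3.6],"spin": 0},
  ],
)

```text
time: 1.7
ee_pos: [366.7, 135.3, 238.7]
eef_rot: [0.601, -0.376, 0.598, 0.375]
contact_force: [1.8, -0.5, -0.4]
width: 85.5
```

Call:
carry_out(
  series=[
    {"slide": [-0.4,-3.3,-3.6],"spin": 0},
    {"slide": [-0.4,-3.3,-3.6],"spin": 0},
    {"slide": [-0.4,-3.3,-3.6],"spin": 0},
    {"slide": [-0.4,-3.3,-3.6],"spin": 0},
    {"slide": [-0.4,-3.3,-3.6],"spin": 0},
    {"slide": [-0.4,-3.3,-3.6],"spin": 0},
    {"slide": [-0.4,-3.3,-3.6],"spin": 0},
    {"slide": [-0.4,-3.3,-3.6],"spin": 0},
  ],
)

```text
time: 2.5
ee_pos: [477.3, -247.8, 274.4]
eef_rot: [0.604, -0.377, 0.595, 0.373]
contact_force: [1.1, 0.4, 0.5]
width: 85.5
```

Run:
```python
from plant import r
from h import *
s=r.read_state();print(rep(s)); print(goto(s,[480,-278,270],-3.5))
```

```text
{'t': 2.5, 'pos': array([ 477.3, -247.8,  274.4]), 'zyaw': 64.01, 'xax': array([ 0.013,  0.002, -1.   ]), 'F': array([1.1, 0.4, 0.5]), 'w': 85.5, 'j6': np.float64(-1.62)}
(array([ 0.44, -1.56, -2.6 ]), array([-22.5, 157.5]))
```

Call:
carry_out(
  series=[
    {"slide": [0,-1.5,-2.6],"spin": 0},
    {"slide": [0,0,0],"spin": -7.5},
    {"slide": [0,0,0],"spin": -7.5},
    {"slide": [0,0,0],"spin": -7.5},
    {"slide": [0,0,0],"spin": 0},
  ],
)

```text
time: 3.0
ee_pos: [480.4, -287.6, 272.9]
eef_rot: [0.517, -0.489, 0.51, 0.483]
contact_force: [-0.4, -0.1, -0.0]
width: 85.1
```

Run:
```python
from plant import r
from h import *
s=r.read_state();print(rep(s)); c=r.camera_params("wrist")
p,d=r.snapshot("wrist"); np.savez("w1.npz",p=p,d=d,**c); cv2.imwrite("pics/w1.png",p[:,:,::-1]); print(c)
for t in("clamp","gap_mouth","pressure_plate"):
    for o in r.spot_in("wrist",t)[:3]: print(t,o["p"],(np.array(c["R"]).T@(np.array(o["centre"])-c["t"])).round(1))
```

```text
{'t': 3.0, 'pos': array([ 480.4, -287.6,  272.9]), 'zyaw': 86.78, 'xax': array([ 0.013,  0.   , -1.   ]), 'F': array([-0.4, -0.1, -0. ]), 'w': 85.1, 'j6': np.float64(-2.08)}
{'K': array([[309.70691629,   0.        , 322.1328403 ],
       [  0.        , 309.70691629, 198.6205283 ],
       [  0.        ,   0.        ,   1.        ]]), 'R': array([[ 0.05690135,  0.99837855,  0.00158119],
       [ 0.96055761, -0.05517745,  0.27255188],
       [ 0.2721972 , -0.01398975, -0.96213979]]), 't': array([ 260.18697407, -534.38725196,  314.79419397])}
clamp 0.88 [400.4 142.4  40.9]
clamp 0.61 [ 538.9 -281.5   21.2]
gap_mouth 0.6 [ 538.9 -282.5   25.4]
gap_mouth 0.57 [408.1 138.7  40.8]
pressure_plate 0.97 [ 539.8 -275.    61.6]
pressure_plate 0.67 [402.2 143.9  40.9]
```

View pics/w1.png

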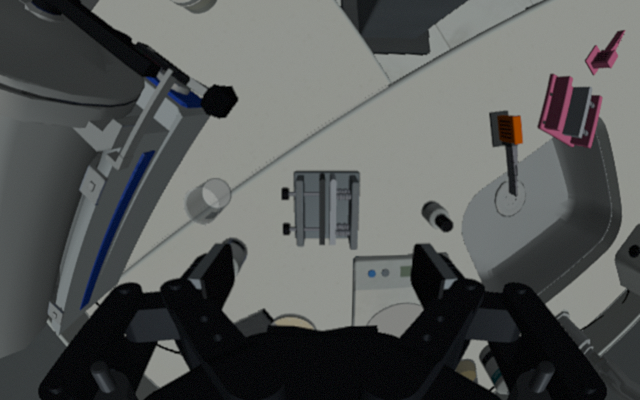

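Call:
carry_out(
  series=[
    {"slide": [4,0.8,0.4],"spin": 0},
    {"slide": [4,0.8,0.4],"spin": 0},
    {"slide": [4,0.8,0],"spin": 0},
    {"slide": [3,0,0],"spin": 0},
    {"slide": [0,0,0],"spin": 0},
  ],
)

```text
time: 3.7
ee_pos: [460.8, -277.6, 121.1]
eef_rot: [0.52, -0.49, 0.511, 0.478]
contact_force: [-0.5, -0.0, 0.7]
width: 85.3
```

Run:
```python
from plant import r
from h import *
s=r.read_state();print(rep(s)); c=r.camera_params("wrist")
p,d=r.snapshot("wrist"); np.savez("w2.npz",p=p,d=d,**c); cv2.imwrite("pics/w2.png",p[:,:,::-1]); print(c)
```

```text
{'t': 3.7, 'pos': array([ 460.8, -277.6,  121.1]), 'zyaw': 86.39, 'xax': array([ 0.021, -0.004, -1.   ]), 'F': array([-0.5, -0. ,  0.7]), 'w': 85.3, 'j6': np.float64(-2.08)}
{'K': array([[309.70691629,   0.        , 322.1328403 ],
       [  0.        , 309.70691629, 198.6205283 ],
       [  0.        ,   0.        ,   1.        ]]), 'R': array([[ 0.06364819,  0.99796975, -0.00230045],
       [ 0.95809675, -0.06045977,  0.27999148],
       [ 0.27928394, -0.020025  , -0.95999973]]), 't': array([ 248.7928718 , -474.83712146,  169.02175726])}
```

View pics/w2.png

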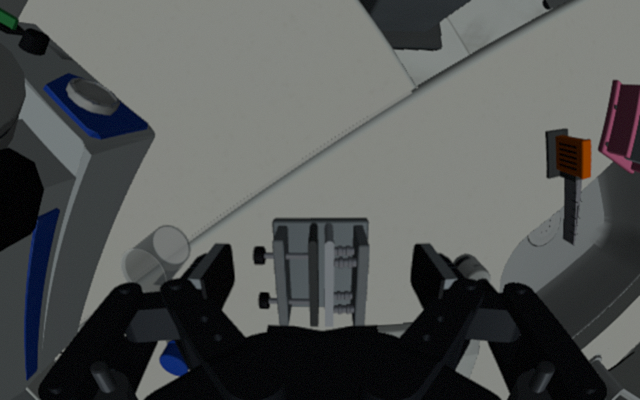

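```bash
cat >> h.py <<'E'
def proj_w(c,X):
    P=X@np.array(c["R"]).T+np.array(c["t"]);rr=np.hypot(P[...,0],P[...,1]);th=np.arctan2(rr,P[...,2]);f=c["K"][0,0]
    return P[...,0]/rr*th*f+c["K"][0,2],P[...,1]/rr*th*f+c["K"][1,2]
def proj_p(c,X):
    P=X@np.array(c["R"]).T+np.array(c["t"]);K=c["K"]
    return P[...,0]/P[...,2]*K[0,0]+K[0,2],P[...,1]/P[...,2]*K[1,1]+K[1,2]
def rect(c,p,x0,x1,y0,y1,z,s=5,f=proj_w):
    # rows: x from x1 (top) down to x0; cols: y from y1 (left) to y0
    X,Y=np.meshgrid(np.arange(x1,x0,-1/s),np.arange(y1,y0,-1/s),indexing="ij")
    u,v=f(c,np.stack([X,Y,np.full_like(X,z)],-1))
    return cv2.remap(p[:,:,::-1].copy(),u.astype(np.float32),v.astype(np.float32),cv2.INTER_CUBIC)
E
python3 - <<'E'
from plant import r
from h import *
w=np.load("w2.npz")
A=rect(w,w["p"],485,605,-330,-230,58)
a=np.load("side0.npz");B=rect(r.camera_params("side"),a["p"],485,605,-330,-230,58,f=proj_p)
im=np.hstack([A,B])
im=cv2.resize(im,(800,480))
for i in range(0,120,20): cv2.line(im,(0,i*4),(6,i*4),(0,0,255),1)
cv2.imwrite("pics/rect1.png",im)
E
```

```text
(no output)
```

View pics/rect1.png

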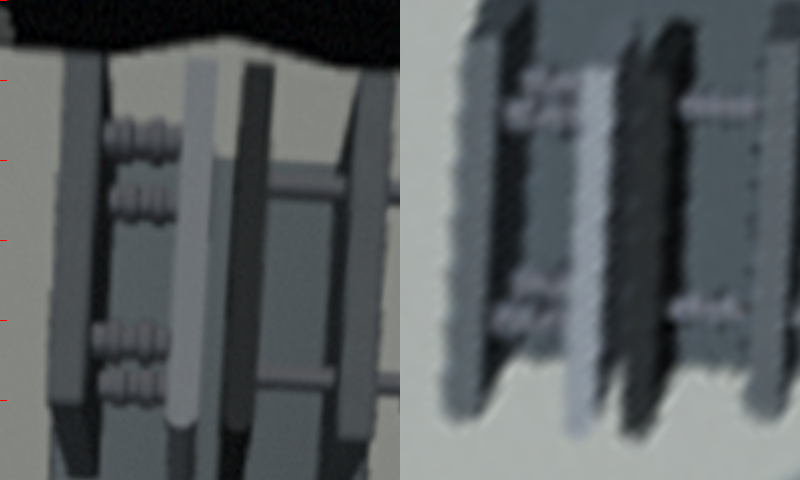

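Call:
carry_out(
  series=[
    {"slide": [-1,0.7,4.6],"spin": 0},
    {"slide": [-1,0.7,4.6],"spin": 0},
    {"slide": [-1,0.7,4.6],"spin": 0},
    {"slide": [0,0.7,4.6],"spin": 0},
    {"slide": [0,0.7,4.6],"spin": 0},
    {"slide": [0,0.7,4.6],"spin": 0},
    {"slide": [0,0,0],"spin": 8.5},
    {"slide": [0,0,0],"spin": 8.5},
  ],
)

```text
time: 4.55
ee_pos: [451.0, 8.2, 170.5]
eef_rot: [0.601, -0.414, 0.568, 0.382]
contact_force: [0.4, -0.8, -0.0]
width: 85.3
```

Call:
carry_out(
  series=[
    {"slide": [0,0,0],"spin": 8.5},
    {"slide": [0,0,0],"spin": 8.5},
    {"slide": [0,0,0],"spin": 8.5},
    {"slide": [0,0,0],"spin": 8.5},
    {"slide": [0,0,0],"spin": 8.5},
    {"slide": [0,0,0],"spin": 8.5},
    {"slide": [0,0,0],"spin": 8.5},
    {"slide": [0,0,0],"spin": 8.5},
  ],
)

```text
time: 5.35
ee_pos: [463.6, 11.1, 193.2]
eef_rot: [0.743, -0.001, 0.67, -0.006]
contact_force: [-0.4, 0.5, -0.2]
width: 85.3
```

Call:
carry_out(
  series=[
    {"slide": [0,0,0],"spin": 8.5},
    {"slide": [0,0,0],"spin": 8.5},
    {"slide": [0,0,0],"spin": 8.5},
    {"slide": [0,0,0],"spin": 8.5},
    {"slide": [0,0,0],"spin": 8.5},
    {"slide": [0,0,0],"spin": 8.5},
    {"slide": [0,0,0],"spin": 8.5},
    {"slide": [0,0,0],"spin": 8.5},
  ],
)

```text
time: 6.15
ee_pos: [475.0, 12.2, 216.5]
eef_rot: [0.624, 0.426, 0.538, -0.375]
contact_force: [0.3, -0.3, -0.6]
width: 85.3
```

Run:
```python
from plant import r
from h import *
s=r.read_state();print(rep(s));print(goto(s,[436,-1.5,150],7.5))
```

```text
{'t': 6.15, 'pos': array([475. ,  12.2, 216.5]), 'zyaw': -69.36, 'xax': array([ 0.141, -0.01 , -0.99 ]), 'F': array([ 0.3, -0.3, -0.6]), 'w': 85.3, 'j6': np.float64(1.22)}
(array([ 6.05, -4.95, -0.48]), array([-166.9,   13.1]))
```

Call:
carry_out(
  series=[
    {"slide": [0,0,0],"spin": 0},
  ],
)

```text
time: 6.25
ee_pos: [476.2, 12.4, 219.2]
eef_rot: [0.625, 0.427, 0.536, -0.374]
contact_force: [-0.3, -0.5, 1.0]
width: 85.5
```

Run:
```python
from plant import r
from h import *
s=r.read_state();print(rep(s),s["joint_pos"].round(4),s["dq"].round(3))
```

```text
{'t': 6.25, 'pos': array([476.2,  12.4, 219.2]), 'zyaw': -69.4, 'xax': array([ 0.146, -0.009, -0.989]), 'F': array([-0.3, -0.5,  1. ]), 'w': 85.5, 'j6': np.float64(1.22)} [ 0.0098  0.0699  1.8461 -0.0123  1.0792  1.222 ] [ 0.003 -0.022 -0.033  0.001  0.012 -0.036]
```

Call:
carry_out(
  series=[
    {"slide": [0,0,0],"spin": 0},
    {"slide": [0,0,0],"spin": 0},
    {"slide": [0,0,0],"spin": 0},
  ],
)

```text
time: 6.55
ee_pos: [477.9, 12.6, 223.0]
eef_rot: [0.628, 0.426, 0.535, -0.371]
contact_force: [0.5, 0.8, 0.2]
width: 85.3
```

Run:
```python
from plant import r
from h import *
s=r.read_state();print(rep(s),s["joint_pos"].round(4),s["dq"].round(3))
```

```text
{'t': 6.55, 'pos': array([477.9,  12.6, 223. ]), 'zyaw': -69.07, 'xax': array([ 0.153, -0.009, -0.988]), 'F': array([0.5, 0.8, 0.2]), 'w': 85.3, 'j6': np.float64(1.22)} [ 0.0102  0.0663  1.841  -0.0123  1.081   1.2162] [-0.    -0.006 -0.008 -0.     0.005 -0.013]
```

Call:
carry_out(
  series=[
    {"slide": [0,0,0],"spin": 0},
    {"slide": [0,0,0],"spin": 0},
  ],
)

```text
time: 6.75
ee_pos: [477.9, 12.6, 223.2]
eef_rot: [0.629, 0.426, 0.535, -0.37]
contact_force: [-0.2, 0.5, 0.1]
width: 85.4
```

Call:
carry_out(
  series=[
    {"slide": [3,0,0],"spin": 0},
  ],
)

```text
time: 6.85
ee_pos: [485.3, 12.3, 196.8]
eef_rot: [0.631, 0.427, 0.533, -0.368]
contact_force: [0.6, 0.1, 0.1]
width: 85.3
```

Call:
carry_out(
  series=[
    {"slide": [3,0,0],"spin": 0},
    {"slide": [3,0,0],"spin": 0},
  ],
)

```text
time: 7.05
ee_pos: [496.2, 11.8, 136.8]
eef_rot: [0.632, 0.428, 0.532, -0.367]
contact_force: [0.5, -0.5, 0.4]
width: 85.4
```

Run:
```python
from plant import r
from h import *
s=r.read_state();print(rep(s),s["joint_pos"].round(4),s["dq"].round(3))
```

```text
{'t': 7.05, 'pos': array([496.2,  11.8, 136.8]), 'zyaw': -68.97, 'xax': array([ 0.165, -0.009, -0.986]), 'F': array([ 0.5, -0.5,  0.4]), 'w': 85.4, 'j6': np.float64(1.21)} [ 0.008   0.1656  1.9614 -0.014   0.8487  1.2149] [-0.009  0.39   0.391 -0.005 -0.784  0.001]
```

Call:
carry_out(
  series=[
    {"slide": [0,0,0],"spin": 0},
  ],
)

```text
time: 7.15
ee_pos: [493.4, 11.7, 133.1]
eef_rot: [0.63, 0.426, 0.534, -0.369]
contact_force: [-0.3, 0.2, -0.5]
width: 85.3
```

Call:
carry_out(
  series=[
    {"slide": [0,0,0],"spin": 0},
  ],
)

```text
time: 7.25
ee_pos: [493.7, 11.7, 133.4]
eef_rot: [0.63, 0.426, 0.534, -0.369]
contact_force: [-0.3, -0.5, 0.6]
width: 85.4
```

Run:
```python
from plant import r
from h import *
s=r.read_state();print(rep(s),s["joint_pos"].round(4),s["dq"].round(3))
```

```text
{'t': 7.25, 'pos': array([493.7,  11.7, 133.4]), 'zyaw': -68.92, 'xax': array([ 0.156, -0.009, -0.988]), 'F': array([-0.3, -0.5,  0.6]), 'w': 85.4, 'j6': np.float64(1.21)} [ 0.0079  0.1697  1.9647 -0.014   0.8502  1.2145] [-0.     0.02   0.023 -0.001  0.006 -0.002]
```

Call:
carry_out(
  series=[
    {"slide": [0,4,0],"spin": 0},
    {"slide": [0,0,0],"spin": 0},
  ],
)

```text
time: 7.45
ee_pos: [531.5, 26.3, 141.6]
eef_rot: [0.63, 0.427, 0.534, -0.369]
contact_force: [-0.1, -0.3, 0.5]
width: 85.5
```

Run:
```python
from plant import r
from h import *
s=r.read_state();print(rep(s),s["joint_pos"].round(4),s["dq"].round(3))
```

```text
{'t': 7.45, 'pos': array([531.5,  26.3, 141.6]), 'zyaw': -68.97, 'xax': array([ 0.159, -0.009, -0.987]), 'F': array([-0.1, -0.3,  0.5]), 'w': 85.5, 'j6': np.float64(1.25)} [ 0.0381  0.2185  1.8762 -0.02    0.8881  1.2483] [-0.025 -0.067  0.127 -0.018  0.101 -0.012]
```

Call:
carry_out(
  series=[
    {"slide": [0,0,0],"spin": 6.5},
  ],
)

```text
time: 7.55
ee_pos: [532.2, 26.6, 143.0]
eef_rot: [0.605, 0.463, 0.511, -0.399]
contact_force: [0.1, -0.3, -0.3]
width: 85.4
```

Call:
carry_out(
  series=[
    {"slide": [0,0,0],"spin": 6.5},
  ],
)

```text
time: 7.65
ee_pos: [533.3, 26.7, 144.9]
eef_rot: [0.577, 0.498, 0.486, -0.427]
contact_force: [0.3, -0.3, 0.6]
width: 85.7
```

Call:
carry_out(
  series=[
    {"slide": [0,0,0],"spin": 0},
  ],
)

```text
time: 7.75
ee_pos: [533.9, 26.8, 146.5]
eef_rot: [0.578, 0.499, 0.485, -0.426]
contact_force: [0.2, 0.3, 0.0]
width: 85.2
```

Run:
```python
from plant import r
from h import *
s=r.read_state();print(rep(s),s["joint_pos"].round(4),s["dq"].round(3))
```

```text
{'t': 7.75, 'pos': array([533.9,  26.8, 146.5]), 'zyaw': -82.19, 'xax': array([ 0.165, -0.009, -0.986]), 'F': array([0.2, 0.3, 0. ]), 'w': 85.2, 'j6': np.float64(1.48)} [ 0.0388  0.2142  1.8692 -0.02    0.8926  1.482 ] [-0.    -0.016 -0.02   0.002  0.007 -0.033]
```

Call:
carry_out(
  series=[
    {"slide": [0,0,0],"spin": 0},
    {"slide": [0,0,0],"spin": 0},
    {"slide": [0,0,0],"spin": -6.5},
    {"slide": [0,0,0],"spin": -6.5},
    {"slide": [0,0,0],"spin": -6.5},
  ],
)

```text
time: 8.25
ee_pos: [534.6, 26.5, 150.0]
eef_rot: [0.66, 0.388, 0.552, -0.331]
contact_force: [-0.7, 0.1, 0.1]
width: 85.3
```

Run:
```python
from plant import r
from h import *
s=r.read_state();print(rep(s),s["joint_pos"].round(4),s["dq"].round(3),s["joint_efforts"].round(2))
```

```text
{'t': 8.25, 'pos': array([534.6,  26.5, 150. ]), 'zyaw': -61.74, 'xax': array([ 0.17 , -0.009, -0.985]), 'F': array([-0.7,  0.1,  0.1]), 'w': 85.3, 'j6': np.float64(1.12)} [ 0.0383  0.2094  1.8668 -0.0201  0.8949  1.1205] [-1.000e-03 -4.000e-03 -2.000e-03 -2.000e-03  3.000e-03 -1.186e+00] [ 1.000e-02 -3.395e+01 -2.198e+01 -6.000e-02 -7.200e-01  9.900e-01]
```

Call:
carry_out(
  series=[
    {"slide": [0,0,0],"spin": 0},
    {"slide": [0,0,0],"spin": 0},
    {"slide": [0,0,0],"spin": 0},
    {"slide": [0,0,0],"spin": 0},
  ],
)

```text
time: 8.65
ee_pos: [534.4, 26.4, 150.6]
eef_rot: [0.659, 0.389, 0.552, -0.332]
contact_force: [0.9, -0.2, 0.1]
width: 85.4
```

Run:
```python
from plant import r
from h import *
s=r.read_state();print(rep(s),s["joint_pos"].round(4),s["dq"].round(3),s["joint_efforts"].round(2))
```

```text
{'t': 8.65, 'pos': array([534.4,  26.4, 150.6]), 'zyaw': -61.89, 'xax': array([ 0.171, -0.009, -0.985]), 'F': array([ 0.9, -0.2,  0.1]), 'w': 85.4, 'j6': np.float64(1.12)} [ 0.0381  0.2082  1.8666 -0.02    0.8955  1.1229] [-0.002 -0.001  0.001  0.001  0.001  0.01 ] [ -0.   -33.93 -22.    -0.06  -0.72  -0.  ]
```

Call:
carry_out(
  series=[
    {"slide": [-0.7,-3.5,-1.9],"spin": 0},
    {"slide": [-0.7,-3.5,-1.9],"spin": 0},
    {"slide": [-0.7,-3.5,-1.9],"spin": 0},
    {"slide": [-0.7,-3.5,-1.9],"spin": 0},
    {"slide": [-0.7,-3.5,-1.9],"spin": 0},
    {"slide": [0,0,0],"spin": 0},
  ],
)

```text
time: 9.25
ee_pos: [325.7, 26.7, 148.8]
eef_rot: [0.658, 0.39, 0.551, -0.334]
contact_force: [0.0, -0.5, 0.2]
width: 85.3
```

Run:
```python
from plant import r
from h import *
s=r.read_state();print(rep(s),s["joint_pos"].round(4),s["dq"].round(3))
r.snapshot("side");r.snapshot("side")
s=r.read_state();print(rep(s),s["joint_pos"].round(4),s["dq"].round(3))
```

```text
{'t': 9.25, 'pos': array([325.7,  26.7, 148.8]), 'zyaw': -62.16, 'xax': array([ 0.17 , -0.009, -0.985]), 'F': array([ 0. , -0.5,  0.2]), 'w': 85.3, 'j6': np.float64(1.16)} [ 0.0689 -0.1347  2.2357 -0.0273  0.8708  1.1631] [-0.003  0.036 -0.077 -0.004 -0.07   0.003]
{'t': 9.35, 'pos': array([331.2,  26.9, 150.4]), 'zyaw': -62.18, 'xax': array([ 0.176, -0.009, -0.984]), 'F': array([ 0.2, -0.2,  1. ]), 'w': 85.0, 'j6': np.float64(1.16)} [ 0.0685 -0.1299  2.2285 -0.0274  0.8672  1.1627] [-0.003  0.041 -0.05  -0.    -0.012 -0.004]
```

Call:
carry_out(
  series=[
    {"slide": [-0.6,-3.5,-1.9],"spin": 0},
    {"slide": [-0.6,-3.5,-1.9],"spin": 0},
    {"slide": [-0.6,-3.5,-1.9],"spin": 0},
  ],
)

```text
time: 9.65
ee_pos: [217.4, 28.1, 149.4]
eef_rot: [0.661, 0.393, 0.547, -0.332]
contact_force: [0.8, 0.1, -0.1]
width: 85.7
```

Run:
```python
from plant import r
from h import *
s=r.read_state();print(rep(s),s["joint_pos"].round(4),s["dq"].round(3))
```

```text
{'t': 9.65, 'pos': array([217.4,  28.1, 149.4]), 'zyaw': -62.39, 'xax': array([ 0.182, -0.009, -0.983]), 'F': array([ 0.8,  0.1, -0.1]), 'w': 85.7, 'j6': np.float64(1.23)} [ 0.1263 -0.3643  2.3722 -0.0387  0.9534  1.2273] [ 0.28  -0.859  0.436 -0.049  0.43   0.3  ]
```

Call:
carry_out(
  series=[
    {"slide": [0,0,0],"spin": 0},
    {"slide": [-1.2,3.4,1.8],"spin": 0},
    {"slide": [-1.2,3.4,1.8],"spin": 0},
    {"slide": [-1.2,3.4,1.8],"spin": 0},
    {"slide": [0.7,3.4,1.8],"spin": 0},
    {"slide": [0,0,0],"spin": 0},
    {"slide": [0,0,0],"spin": 0},
    {"slide": [0,0,0],"spin": 0},
  ],
)

```text
time: 10.45
ee_pos: [377.5, 28.9, 209.0]
eef_rot: [0.663, 0.395, 0.544, -0.33]
contact_force: [-0.3, 0.2, -0.3]
width: 85.6
```

Run:
```python
from plant import r
from h import *
s=r.read_state();print(rep(s),s["joint_pos"].round(4),s["dq"].round(3))
```

```text
{'t': 10.45, 'pos': array([377.5,  28.9, 209. ]), 'zyaw': -62.48, 'xax': array([ 0.19 , -0.008, -0.982]), 'F': array([-0.3,  0.2, -0.3]), 'w': 85.6, 'j6': np.float64(1.16)} [ 0.0649 -0.1132  2.0567 -0.024   1.0081  1.1582] [-0.002  0.015 -0.001  0.001  0.01   0.002]
```

Call:
carry_out(
  series=[
    {"slide": [0,0,0],"spin": -8.5},
    {"slide": [0,0,0],"spin": -8.5},
    {"slide": [0,0,0],"spin": -8.5},
    {"slide": [0,0,0],"spin": -8.5},
  ],
)

```text
time: 10.85
ee_pos: [374.2, 28.9, 208.0]
eef_rot: [0.749, 0.18, 0.619, -0.154]
contact_force: [-0.5, -0.8, -0.9]
width: 85.7
```

Run:
```python
from plant import r
from h import *
s=r.read_state();print(rep(s),s["joint_pos"].round(4),s["dq"].round(3))
```

```text
{'t': 10.85, 'pos': array([374.2,  28.9, 208. ]), 'zyaw': -27.77, 'xax': array([ 0.188, -0.008, -0.982]), 'F': array([-0.5, -0.8, -0.9]), 'w': 85.7, 'j6': np.float64(0.55)} [ 0.0654 -0.117   2.0621 -0.0239  1.0087  0.554 ] [ 3.000e-03 -1.400e-02  1.700e-02 -1.000e-03  2.000e-03 -1.483e+00]
```

```bash
cat > fk.py <<'E'
import numpy as np
from scipy.optimize import least_squares
D=np.array([[.3202,1.5657,1.2574,np.hypot(257.2,514.3),199.3],[.0699,1.8461,1.0792,np.hypot(476.2,12.4),219.2],[.0663,1.841,1.081,np.hypot(477.9,12.6),223],[.1656,1.9614,.8487,np.hypot(496.2,11.8),136.8],[.1697,1.9647,.8502,493.8,133.4],[.2185,1.8762,.8881,np.hypot(531.5,26.3),141.6],[.2082,1.8666,.8955,np.hypot(534.4,26.4),150.6],[-.1347,2.2357,.8708,np.hypot(325.7,26.7),148.8],[-.3643,2.3722,.9534,np.hypot(217.4,28.1),149.4],[-.1132,2.0567,1.0081,np.hypot(377.5,28.9),209.]])
def fk(p,q):
    L1,L2,e2,L3,z0=p; a,b,c=q.T[:3]; s=a+b;t=s+c
    return np.stack([L1*np.sin(a)+L2*np.sin(s)+e2*np.cos(s)+L3*np.sin(t), z0+L1*np.cos(a)+L2*np.cos(s)-e2*np.sin(s)+L3*np.cos(t)],1)
f=least_squares(lambda p:(fk(p,D)-D[:,3:]).ravel(),[400,400,0,250,300]); P=f.x
if __name__=="__main__": print(P,np.abs(f.fun).max(), np.sqrt((f.fun**2).mean()))
E
python3 fk.py
```

```text
[591.23518956 417.70815853  24.41167738 344.86855755 135.10112587] 0.5465460689950419 0.15214763009474047
```

Call:
carry_out(
  series=[
    {"slide": [0,0,0],"spin": -8.5},
    {"slide": [0,0,0],"spin": -8.5},
    {"slide": [0,0,0],"spin": -8.5},
    {"slide": [0,0,0],"spin": -8.5},
    {"slide": [0,0,0],"spin": -8.5},
    {"slide": [0,0,0],"spin": -8.5},
    {"slide": [0,0,0],"spin": -8.5},
    {"slide": [0,0,0],"spin": -8.5},
  ],
)

```text
time: 11.65
ee_pos: [366.0, 29.1, 207.0]
eef_rot: [0.72, -0.275, 0.597, 0.223]
contact_force: [0.8, 0.5, -0.4]
width: 85.0
```

Run:
```python
from plant import r
from h import *
s=r.read_state();print(rep(s),s["joint_pos"].round(4),s["dq"].round(3),s["joint_efforts"].round(2))
```

```text
{'t': 11.65, 'pos': array([366. ,  29.1, 207. ]), 'zyaw': 41.89, 'xax': array([ 0.187, -0.008, -0.982]), 'F': array([ 0.8,  0.5, -0.4]), 'w': 85.0, 'j6': np.float64(-0.64)} [ 0.0672 -0.1305  2.0753 -0.0239  1.0099 -0.6442] [ 1.000e-03 -1.700e-02  1.900e-02  0.000e+00  0.000e+00 -1.483e+00] [-1.000e-02 -1.604e+01 -2.366e+01 -8.000e-02 -7.800e-01  1.230e+00]
```

Call:
carry_out(
  series=[
    {"slide": [0,0,0],"spin": 0},
    {"slide": [0,0,0],"spin": 0},
    {"slide": [3,0,0],"spin": 0},
    {"slide": [3,0,0],"spin": 0},
    {"slide": [3,0,0],"spin": 0},
    {"slide": [0,0,0],"spin": 0},
  ],
)

```text
time: 12.25
ee_pos: [382.4, 28.6, 118.2]
eef_rot: [0.723, -0.271, 0.596, 0.218]
contact_force: [-1.3, 0.4, 0.4]
width: 85.6
```

Call:
carry_out(
  series=[
    {"slide": [0,0,0],"spin": 8.5},
    {"slide": [0,0,0],"spin": 8.5},
  ],
)

```text
time: 12.45
ee_pos: [382.2, 28.6, 119.1]
eef_rot: [0.756, -0.157, 0.623, 0.125]
contact_force: [-0.1, -0.8, 0.1]
width: 85.5
```

Run:
```python
from plant import r
from h import *
s=r.read_state();print(rep(s),s["joint_pos"].round(4),s["dq"].round(3),s["dq"][[1,2,4]].sum())
```

```text
{'t': 12.45, 'pos': array([382.2,  28.6, 119.1]), 'zyaw': 23.56, 'xax': array([ 0.193, -0.007, -0.981]), 'F': array([-0.1, -0.8,  0.1]), 'w': 85.5, 'j6': np.float64(-0.32)} [ 0.0622 -0.0059  2.2164 -0.0284  0.7383 -0.3225] [-0.    -0.013 -0.02   0.     0.017  1.487] -0.01578634727567809
```

Call:
carry_out(
  series=[
    {"slide": [0,0,0],"spin": 0},
    {"slide": [0,0,0],"spin": 0},
    {"slide": [0,0,0],"spin": 8.5},
    {"slide": [0,0,0],"spin": 8.5},
    {"slide": [0,0,0],"spin": 8.5},
    {"slide": [0,0,0],"spin": 8.5},
    {"slide": [0,0,0],"spin": 8.5},
    {"slide": [0,0,0],"spin": 8.5},
  ],
)

```text
time: 13.25
ee_pos: [384.9, 28.9, 126.4]
eef_rot: [0.753, 0.189, 0.611, -0.158]
contact_force: [-0.3, 0.7, 0.3]
width: 85.4
```

Call:
carry_out(
  series=[
    {"slide": [0,0,0],"spin": 8.5},
    {"slide": [0,0,0],"spin": 8.5},
    {"slide": [0,0,0],"spin": 8.5},
    {"slide": [0,0,0],"spin": 8.5},
    {"slide": [0,0,0],"spin": 8.5},
    {"slide": [0,0,0],"spin": 8.5},
  ],
)

```text
time: 13.85
ee_pos: [386.6, 29.1, 131.3]
eef_rot: [0.597, 0.499, 0.479, -0.406]
contact_force: [-0.5, 0.1, 0.9]
width: 85.4
```

Run:
```python
from plant import r
from h import *
s=r.read_state();print(rep(s),s["joint_pos"].round(4),s["dq"].round(3),s["dq"][[1,2,4]].sum())
c=r.camera_params("wrist");p,d=r.snapshot("wrist"); np.savez("w3.npz",p=p,d=d,**c); cv2.imwrite("pics/w3.png",p[:,:,::-1])
s=r.read_state();print(rep(s))
print(goto(s,[436,-1.5,120],7.5))
```

```text
{'t': 13.85, 'pos': array([386.6,  29.1, 131.3]), 'zyaw': -80.36, 'xax': array([ 0.212, -0.006, -0.977]), 'F': array([-0.5,  0.1,  0.9]), 'w': 85.4, 'j6': np.float64(1.48)} [ 0.063  -0.0247  2.2015 -0.0282  0.7525  1.4795] [-0.    -0.013 -0.008  0.002  0.008  1.484] -0.012844094531636697
{'t': 13.9, 'pos': array([386.7,  29.2, 131.4]), 'zyaw': -80.57, 'xax': array([ 0.212, -0.006, -0.977]), 'F': array([-0.3, -0.6,  0.9]), 'w': 85.7, 'j6': np.float64(1.48)}
(array([2.17, 3.99, 3.78]), array([-178.1,    1.9]))
```

View pics/w3.png

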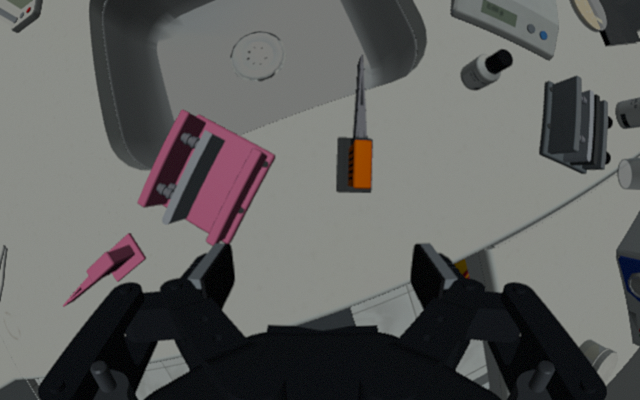

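Run:
```python
from h import *
w=np.load("w3.npz");p=w["p"].astype(int);d=w["d"]
A=rect(w,w["p"],405,565,-40,40,55,s=4); B=rect(w,w["p"],405,565,-40,40,42,s=4)
cv2.imwrite("pics/g3.png",cv2.resize(np.hstack([A,B]),None,fx=.9,fy=.9))
m=(p[:,:,0]>150)&(p[:,:,2]<80)&(p[:,:,0]-p[:,:,1]>70); m[:, :300]=0;m[:,420:]=0;m[220:]=0
vs,us=np.nonzero(m&(d>0));P=wcloud(w,d,us,vs);T=P[P[:,2]>52.5];print(len(P),len(T),T.mean(0),np.percentile(P[:,2],[5,50,95]))
print(cv2.minAreaRect(T[:,:2].astype(np.float32)))
# top by colour in rectified z=55
A8=A.astype(int);mm=(A8[:,:,2]>175)&(A8[:,:,0]<90);v,u=np.nonzero(mm);Q=np.stack([565-v/4,40-u/4],1).astype(np.float32);print(len(Q),cv2.minAreaRect(Q))
# blade top edges: points z 36..46
vs,us=np.mgrid[50:140,345:380];vs=vs.ravel();us=us.ravel();P=wcloud(w,d,us,vs);k=(P[:,2]>36)&(P[:,2]<48);q=P[k];print(len(q))
vx=cv2.fitLine(q[:,:2].astype(np.float32),cv2.DIST_HUBER,0,.01,.01).ravel();print(vx,np.degrees(np.arctan2(vx[1],vx[0])),q[:,0].max())
```

```text
105 105 [442.45165884   2.56169387  56.26707991] [55.27968818 56.26672492 57.26692436]
((436.50537109375, -1.186605453491211), (37.67826843261719, 10.84646987915039), 7.007490158081055)
0 ((0.0, 0.0), (0.0, 0.0), 0.0)
663
[9.8971498e-01 1.4305337e-01 4.9393832e+02 6.7811890e+00] 8.22457 540.4134077202676
```

View pics/g3.png

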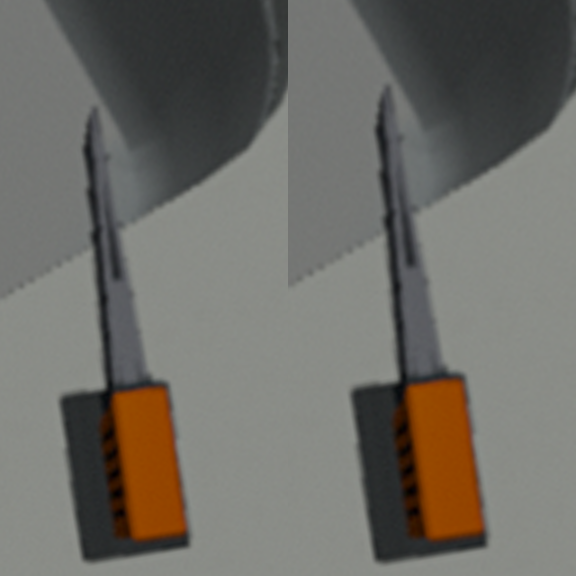

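Run:
```python
from plant import r
from h import *
s=r.read_state();print(rot(s).round(3)); print(goto(s,[423.5,-1,96],7.5))
```

```text
[[ 0.212  0.963  0.164]
 [-0.006  0.169 -0.986]
 [-0.977  0.208  0.041]]
(array([4.25, 2.3 , 3.43]), array([-178.1,    1.9]))
```

Call:
carry_out(
  series=[
    {"slide": [2.1,1.1,1.7],"spin": 1.9},
    {"slide": [2.1,1.1,1.7],"spin": 0},
  ],
)

```text
time: 14.1
ee_pos: [423.9, -0.6, 99.1]
eef_rot: [0.592, 0.509, 0.471, -0.41]
contact_force: [-0.2, -0.5, 1.4]
width: 85.4
```

Run:
```python
from plant import r
from h import *
r.snapshot("side");r.snapshot("side")
s=r.read_state();print(rep(s)); x=rot(s)[:,0]; print(goto(s,np.array([436.5,-1.2,36])+19*x,7.5))
```

```text
{'t': 14.2, 'pos': array([423.6,  -1.5,  97.6]), 'zyaw': -82.05, 'xax': array([ 0.216, -0.005, -0.976]), 'F': array([0.5, 0.9, 0.9]), 'w': 85.5, 'j6': np.float64(1.39)}
(array([ 8.19, -0.06, -0.07]), array([-179.6,    0.4]))
```

Call:
carry_out(
  series=[
    {"slide": [2.5,0,0],"spin": 0.4},
    {"slide": [2.5,0,0],"spin": 0},
    {"slide": [2,0,0],"spin": 0},
    {"slide": [0.8,0,0],"spin": 0},
  ],
)

```text
time: 14.6
ee_pos: [443.0, -1.5, 23.4]
eef_rot: [0.593, 0.51, 0.471, -0.409]
contact_force: [-0.9, -0.6, -0.3]
width: 85.5
```

Run:
```python
from plant import r
from h import *
r.snapshot("side");p,d=r.snapshot("side");cv2.imwrite("pics/s4.png",cv2.resize(p[140:240,290:410,::-1],(720,600)))
s=r.read_state();print(rep(s)); x=rot(s)[:,0]; print(goto(s,np.array([436.5,-1.2,36])+19*x,7.5))
```

```text
{'t': 14.7, 'pos': array([443.1,  -1.5,  23.9]), 'zyaw': -81.95, 'xax': array([ 0.223, -0.005, -0.975]), 'F': array([ 0.2,  0.1, -0.2]), 'w': 85.5, 'j6': np.float64(1.39)}
(array([ 0.57, -0.37, -0.08]), array([-179.4,    0.6]))
```

View pics/s4.png

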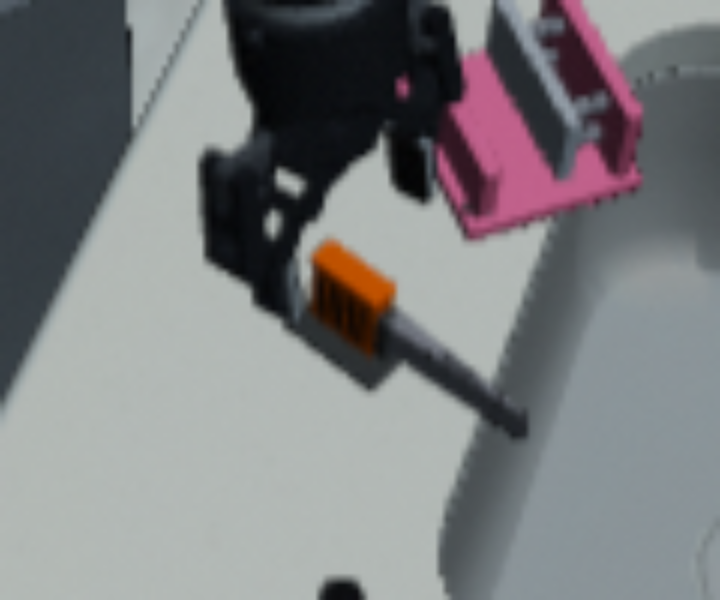

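Call:
carry_out(
  series=[
    {"slide": [0.4,-0.4,-0.1],"spin": 0.6},
    {"slide": [0,0,0],"spin": 0},
  ],
)

```text
time: 14.9
ee_pos: [440.4, -0.8, 20.5]
eef_rot: [0.591, 0.513, 0.468, -0.411]
contact_force: [0.1, 0.3, 1.2]
width: 85.3
```

Call:
carry_out(
  series=[
    {"slide": [0,0,0],"spin": 0},
    {"slide": [0,0,0],"spin": 0},
    {"slide": [0,0,0],"spin": 0},
    {"slide": [0,0,0],"spin": 0},
    {"slide": [0,0,0],"spin": 0},
    {"slide": [0,0,0],"spin": 0},
  ],
  hand=0.8,
)

```text
time: 15.5
ee_pos: [441.5, -0.8, 23.0]
eef_rot: [0.592, 0.514, 0.466, -0.409]
contact_force: [0.2, -0.2, 0.6]
width: 11.3
```

Run:
```python
from plant import r
from h import *
c=r.camera_params("wrist");p,d=r.snapshot("wrist");np.savez("w4.npz",p=p,d=d,**c);cv2.imwrite("pics/w4.png",p[:,:,::-1])
s=r.read_state();print(rep(s)); print(rot(s).round(3))
```

```text
{'t': 15.55, 'pos': array([441.5,  -0.8,  23. ]), 'zyaw': -82.44, 'xax': array([ 0.23 , -0.006, -0.973]), 'F': array([-1.1,  0.9,  1.6]), 'w': 11.5, 'j6': np.float64(1.4)}
[[ 0.23   0.964  0.131]
 [-0.006  0.136 -0.991]
 [-0.973  0.227  0.037]]
```

View pics/w4.png

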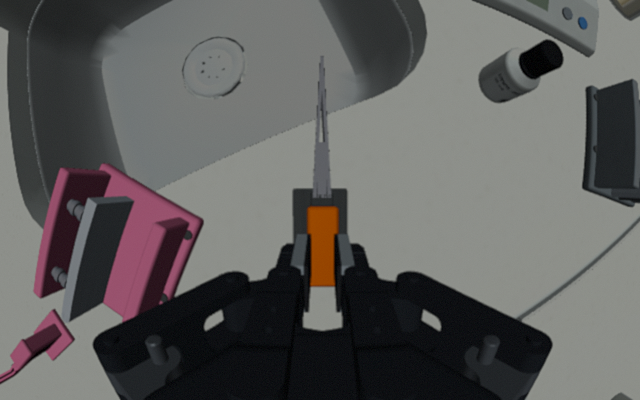

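Call:
carry_out(
  series=[
    {"slide": [0,0,0],"spin": 0},
    {"slide": [-1,0.2,0],"spin": 0},
    {"slide": [-1,0.2,0],"spin": 0},
    {"slide": [0,0,0],"spin": 0},
  ],
)

```text
time: 15.95
ee_pos: [439.3, -0.1, 42.5]
eef_rot: [0.591, 0.513, 0.468, -0.41]
contact_force: [-0.3, 0.4, -1.4]
width: 11.0
```

Run:
```python
from plant import r
from h import *
p,d=r.snapshot("side");cv2.imwrite("pics/s5.png",cv2.resize(p[140:240,290:410,::-1],(720,600)))
s=r.read_state();print(rep(s));
```

```text
{'t': 16.0, 'pos': array([ 4.387e+02, -1.000e-01,  4.190e+01]), 'zyaw': -82.45, 'xax': array([ 0.225, -0.005, -0.974]), 'F': array([-1. , -0.8, -2.2]), 'w': 11.1, 'j6': np.float64(1.41)}
```

View pics/s5.png

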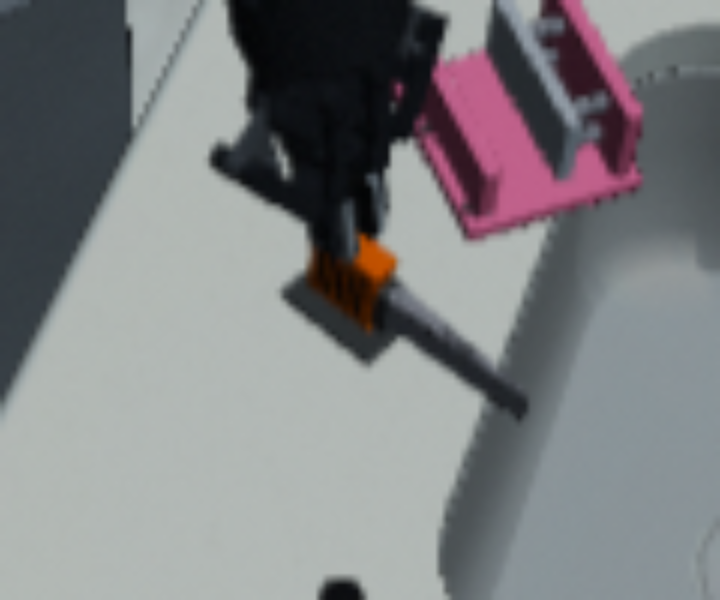

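Call:
carry_out(
  series=[
    {"slide": [-0.7,-2.8,-0.4],"spin": 5.4},
    {"slide": [-0.6,-2.8,-0.2],"spin": 5.3},
    {"slide": [0,0,0],"spin": 0},
  ],
)

```text
time: 16.3
ee_pos: [378.2, 1.1, 39.9]
eef_rot: [0.537, 0.567, 0.427, -0.455]
contact_force: [-0.3, 1.2, -2.3]
width: 10.6
```

Run:
```python
from plant import r
from h import *
r.snapshot("side");r.snapshot("side")
s=r.read_state();print(rep(s)); print(goto(s,[382,-276,35],-3.2),rot(s).round(3))
```

```text
{'t': 16.4, 'pos': array([383.2,   0.9,  41.3]), 'zyaw': -93.19, 'xax': array([ 0.228, -0.005, -0.974]), 'F': array([-0.4, -0.3, -3.3]), 'w': 11.2, 'j6': np.float64(1.6)}
(array([ 0.73,  1.29, 27.66]), array([-180.,    0.])) [[ 0.228  0.972 -0.056]
 [-0.005 -0.056 -0.998]
 [-0.974  0.227 -0.007]]
```

Call:
carry_out(
  series=[
    {"slide": [0.0,0.15,2.5],"spin": 0},
    {"slide": [0.0,0.2,4],"spin": 0},
    {"slide": [0.0,0.2,4],"spin": 0},
    {"slide": [0.0,0.2,4],"spin": 0},
    {"slide": [0.0,0.2,4],"spin": 0},
    {"slide": [0.0,0.15,3.5],"spin": 0},
    {"slide": [0.0,0.1,2],"spin": 0},
    {"slide": [0,0,0],"spin": 0},
  ],
)

```text
time: 17.2
ee_pos: [395.5, -256.5, 43.9]
eef_rot: [0.548, 0.566, 0.422, -0.449]
contact_force: [-1.1, -0.1, -2.1]
width: 10.7
```

Run:
```python
from plant import r
from h import *
r.snapshot("side");r.snapshot("side")
s=r.read_state();print(rep(s)); print(goto(s,[382,-276,35],-3.2),rot(s).round(3))
c=r.camera_params("wrist");p,d=r.snapshot("wrist");np.savez("w5.npz",p=p,d=d,**c);cv2.imwrite("pics/w5.png",p[:,:,::-1])
```

```text
{'t': 17.3, 'pos': array([ 394.1, -253.1,   43.3]), 'zyaw': -92.5, 'xax': array([ 0.239, -0.011, -0.971]), 'F': array([-0.2,  1.1, -0.8]), 'w': 11.0, 'j6': np.float64(0.67)}
(array([ 0.54, -1.28,  2.34]), array([-179.3,    0.7])) [[ 0.239  0.97  -0.044]
 [-0.011 -0.042 -0.999]
 [-0.971  0.239  0.   ]]
```

View pics/w5.png

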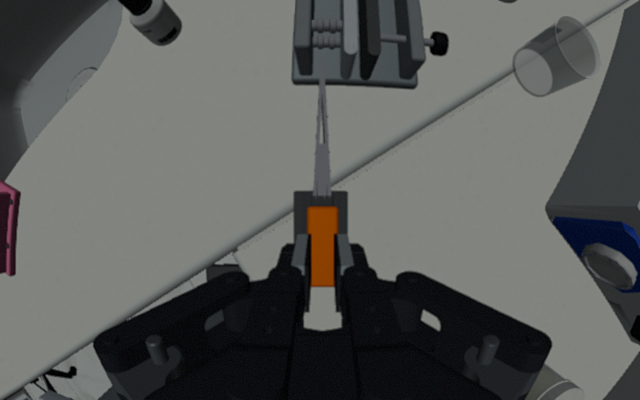

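Call:
carry_out(
  series=[
    {"slide": [-0.3,-1.1,2.3],"spin": 0.7},
    {"slide": [0,0,0],"spin": 0},
    {"slide": [0.9,-0.2,0],"spin": 0},
    {"slide": [0.5,-0.1,0],"spin": 0},
    {"slide": [0,0,0],"spin": 0},
  ],
)

```text
time: 17.85
ee_pos: [381.4, -267.7, 27.0]
eef_rot: [0.544, 0.567, 0.426, -0.448]
contact_force: [-1.0, -0.2, -1.8]
width: 10.9
```

Run:
```python
from plant import r
from h import *
r.snapshot("side");p,d=r.snapshot("side");cv2.imwrite("pics/s6.png",cv2.resize(p[220:320,200:340,::-1],(784,560)))
s=r.read_state();print(rep(s)); print(rot(s).round(3))
c=r.camera_params("wrist");p,d=r.snapshot("wrist");np.savez("w6.npz",p=p,d=d,**c);cv2.imwrite("pics/w6.png",cv2.resize(p[0:220,220:440,::-1],(600,600),interpolation=2))
```

```text
{'t': 17.95, 'pos': array([ 381.6, -268.2,   27.6]), 'zyaw': -92.61, 'xax': array([ 0.236, -0.005, -0.972]), 'F': array([ 0.1, -0.1, -1.3]), 'w': 10.8, 'j6': np.float64(0.59)}
[[ 0.236  0.971 -0.045]
 [-0.005 -0.046 -0.999]
 [-0.972  0.236 -0.006]]
```

View pics/w6.png

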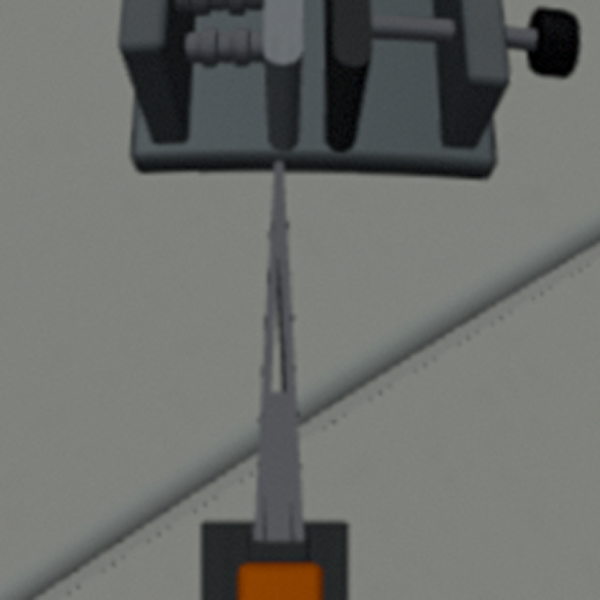

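View pics/s6.png

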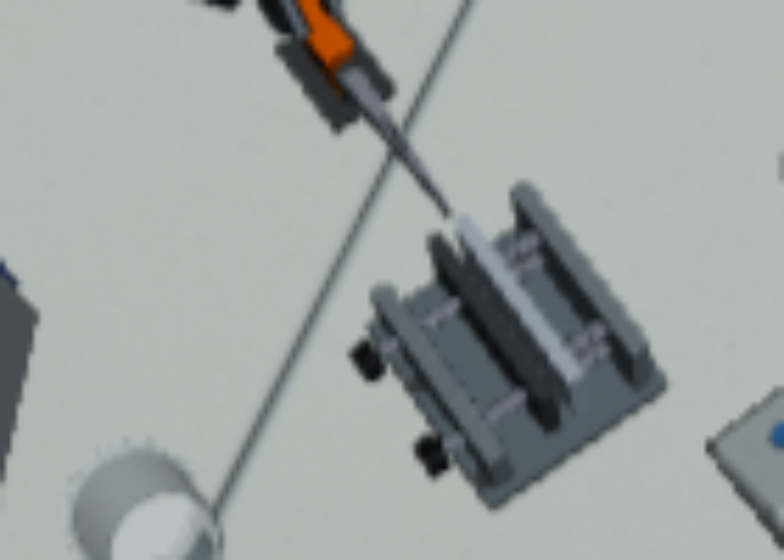

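```bash
cat > ana.py <<'E'
from h import *
import sys
def profile(A,x,x1,y1,s):
    g=cv2.cvtColor(A,cv2.COLOR_BGR2GRAY).astype(float); row=int((x1-x)*s); return g[row-4:row+5].mean(0)
if __name__=="__main__":
    n=sys.argv[1]; zb=float(sys.argv[2]); w=np.load(n+".npz")
    A=rect(w,w["p"],485,560,-310,-250,58,s=8);B=rect(w,w["p"],420,500,-310,-250,zb,s=8)
    cv2.imwrite(f"pics/{n}_A.png",A);cv2.imwrite(f"pics/{n}_B.png",B)
    print(A.shape,B.shape)
E
python3 ana.py w6 45
```

```text
(600, 480, 3) (640, 480, 3)
```

View pics/w6_A.png

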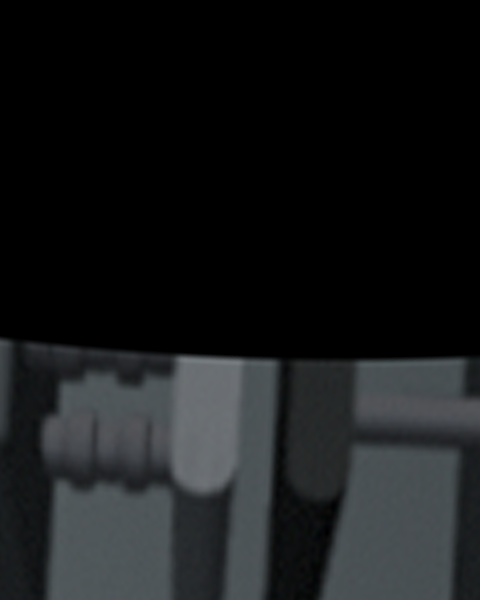

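View pics/w6_B.png

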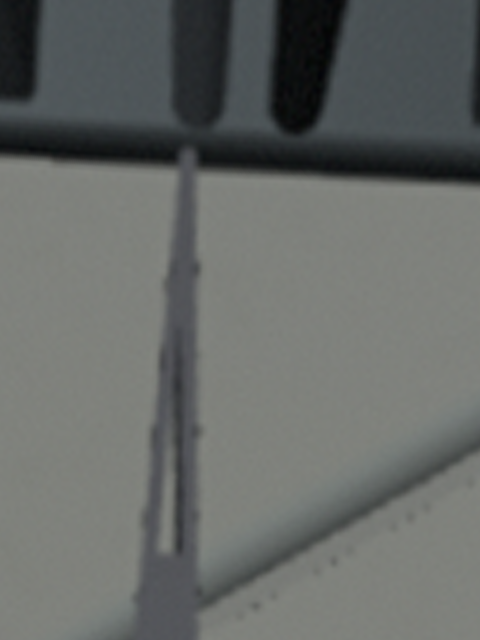

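Call:
carry_out(
  series=[
    {"slide": [0.2,0,0.7],"spin": 0.6},
    {"slide": [0,0,0],"spin": 0},
  ],
)

```text
time: 18.2
ee_pos: [382.6, -276.3, 26.2]
eef_rot: [0.542, 0.57, 0.422, -0.45]
contact_force: [0.5, -0.5, -2.2]
width: 10.8
```

```bash
python3 - <<'E'
from plant import r
from h import *
r.snapshot("side");p,d=r.snapshot("side");cv2.imwrite("pics/s7.png",cv2.resize(p[220:320,200:340,::-1],(784,560)))
s=r.read_state();print(rep(s)); print(rot(s).round(3))
c=r.camera_params("wrist");p,d=r.snapshot("wrist");np.savez("w7.npz",p=p,d=d,**c)
E
python3 ana.py w7 44
python3 - <<'E'
import cv2,numpy as np
cv2.imwrite("pics/w7.png",cv2.resize(np.hstack([cv2.imread("pics/w7_A.png")[300:],cv2.imread("pics/w7_B.png")[:300]]),(800,250)))
E
```

```text
{'t': 18.3, 'pos': array([ 382.2, -275.5,   26.1]), 'zyaw': -93.18, 'xax': array([ 0.237, -0.005, -0.972]), 'F': array([-1. ,  0.7, -2.1]), 'w': 11.0, 'j6': np.float64(0.58)}
[[ 0.237  0.97  -0.056]
 [-0.005 -0.056 -0.998]
 [-0.972  0.237 -0.008]]
(600, 480, 3) (640, 480, 3)
```

View pics/w7_A.png

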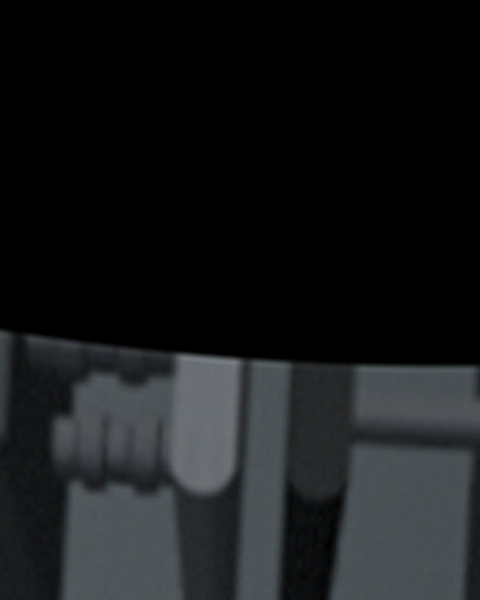

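View pics/w7_B.png

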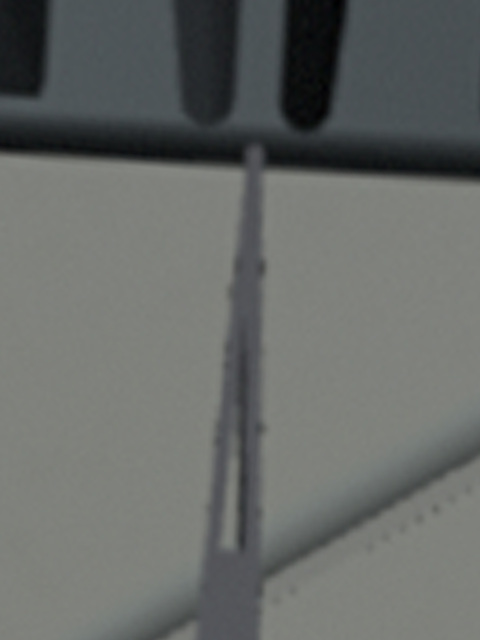

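Call:
carry_out(
  series=[
    {"slide": [0.25,1,0],"spin": 0},
    {"slide": [0.25,1,0],"spin": 0},
    {"slide": [0,0,0],"spin": 0},
  ],
)

```text
time: 18.65
ee_pos: [404.6, -277.1, 26.3]
eef_rot: [0.542, 0.571, 0.422, -0.45]
contact_force: [0.5, -1.1, -1.7]
width: 10.7
```

```bash
cat > look.py <<'E'
from plant import r
from h import *
import sys
n=sys.argv[1]
F=[]
for i in range(2):
    p,d=r.snapshot("side");F.append(r.read_state()["contact_force"])
s=r.read_state();c=r.camera_params("wrist");pw,dw=r.snapshot("wrist");F.append(r.read_state()["contact_force"]);np.savez(n+".npz",p=pw,d=dw,**c)
print(rep(s),"Fmean",np.mean(F,0).round(2)); M=rot(s); print(M.round(3).tolist())
a=cv2.resize(p[225:315,215:335,::-1],(400,300),interpolation=2)
b=cv2.resize(pw[0:180,230:410,::-1],(400,400),interpolation=2)
im=np.zeros((400,800,3),np.uint8);im[:300,:400]=a;im[:,400:]=b;cv2.imwrite(f"pics/{n}.png",im)
E
python3 look.py w8
```

```text
{'t': 18.75, 'pos': array([ 403.3, -276.4,   25.9]), 'zyaw': -93.23, 'xax': array([ 0.236, -0.005, -0.972]), 'F': array([-0.2,  0.3, -1.6]), 'w': 10.8, 'j6': np.float64(0.63)} Fmean [ 0.02  0.01 -2.18]
[[0.236, 0.97, -0.056], [-0.005, -0.057, -0.998], [-0.972, 0.236, -0.009]]
```

View pics/w8.png

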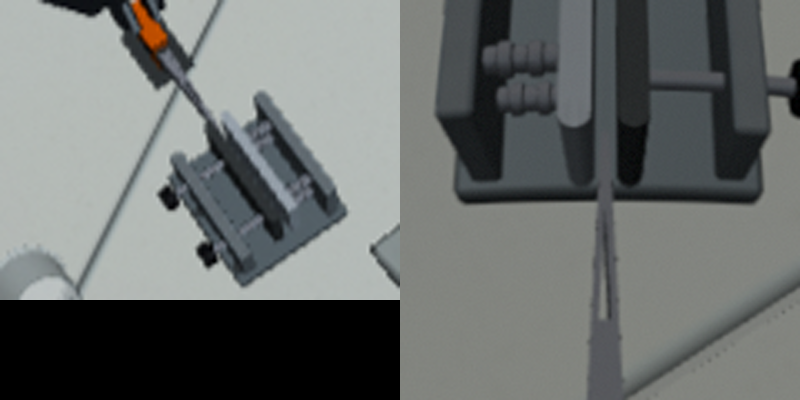

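Call:
carry_out(
  series=[
    {"slide": [0.25,1,0],"spin": 0},
    {"slide": [0.25,1,0],"spin": 0},
    {"slide": [0,0,0],"spin": 0},
  ],
)

```text
time: 19.1
ee_pos: [424.9, -277.4, 25.7]
eef_rot: [0.541, 0.571, 0.423, -0.451]
contact_force: [-0.6, 0.7, -1.4]
width: 11.1
```

```bash
python3 look.py w9; python3 ana.py w9 44
```

```text
{'t': 19.2, 'pos': array([ 423.5, -276.8,   25.4]), 'zyaw': -93.29, 'xax': array([ 0.235, -0.003, -0.972]), 'F': array([-0. ,  0.7, -1.6]), 'w': 10.7, 'j6': np.float64(0.68)} Fmean [ 0.02 -0.3  -1.59]
[[0.235, 0.97, -0.057], [-0.003, -0.058, -0.998], [-0.972, 0.234, -0.01]]
(600, 480, 3) (640, 480, 3)
```

View pics/w9.png

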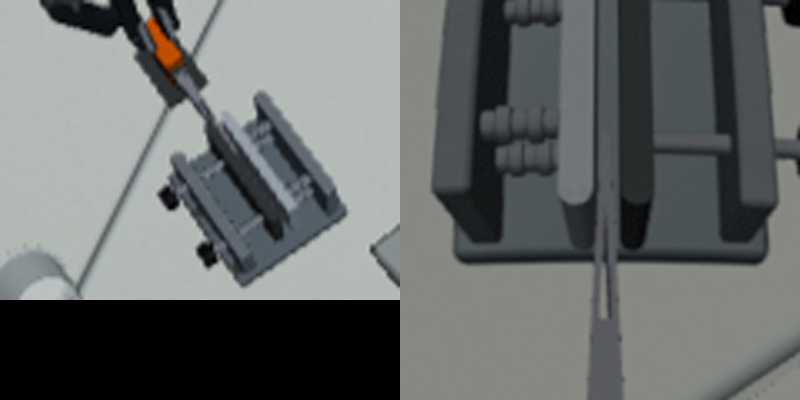

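View pics/w9_A.png

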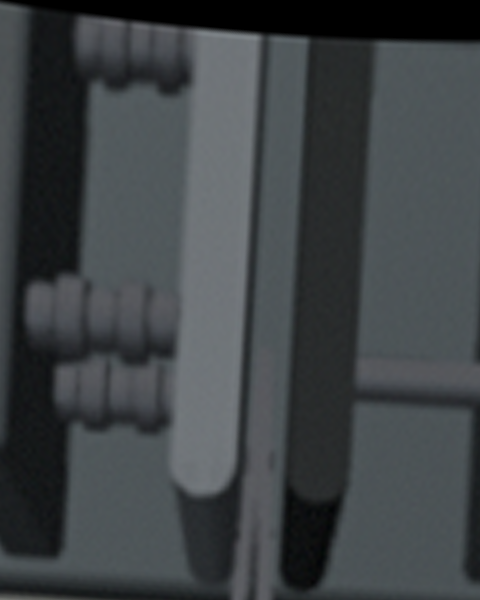

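Call:
carry_out(
  series=[
    {"slide": [0.4,0.8,0.03],"spin": 0},
    {"slide": [0.1,0,0],"spin": 0},
    {"slide": [0,0,0],"spin": 0},
  ],
)

```text
time: 19.55
ee_pos: [432.0, -277.2, 23.5]
eef_rot: [0.54, 0.571, 0.424, -0.451]
contact_force: [-1.3, -0.2, -0.7]
width: 10.7
```

```bash
python3 look.py w10; python3 ana.py w10 43
```

```text
{'t': 19.65, 'pos': array([ 431.7, -277.1,   23.4]), 'zyaw': -93.32, 'xax': array([ 0.234, -0.003, -0.972]), 'F': array([-0.8,  0. ,  0.5]), 'w': 10.4, 'j6': np.float64(0.7)} Fmean [-0.48 -0.01  0.73]
[[0.234, 0.971, -0.058], [-0.003, -0.059, -0.998], [-0.972, 0.234, -0.011]]
(600, 480, 3) (640, 480, 3)
```

View pics/w10.png

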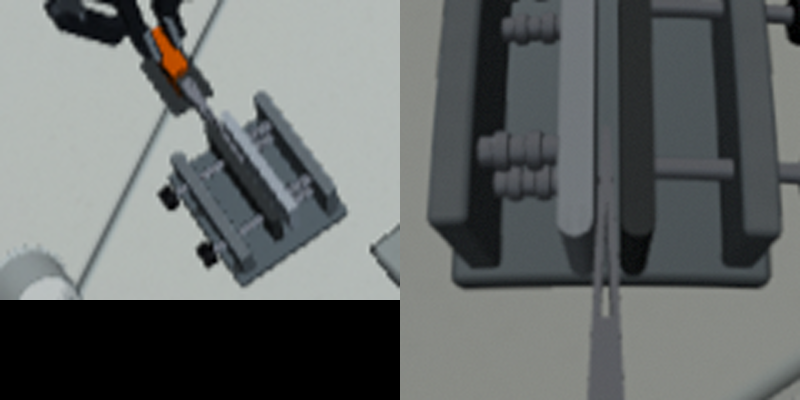

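View pics/w10_B.png

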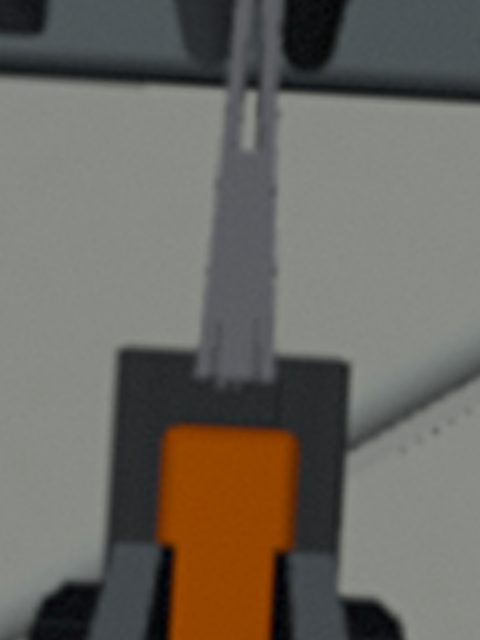

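Call:
carry_out(
  series=[
    {"slide": [0.08,0.5,0.03],"spin": 0},
    {"slide": [0.12,0.4,0],"spin": 0},
    {"slide": [0,0,0],"spin": 0},
  ],
)

```text
time: 20.0
ee_pos: [440.1, -277.4, 23.6]
eef_rot: [0.539, 0.571, 0.425, -0.451]
contact_force: [-1.1, -0.0, 0.1]
width: 11.2
```

```bash
python3 look.py w11; python3 ana.py w11 43
```

```text
{'t': 20.1, 'pos': array([ 439.9, -277.4,   23.5]), 'zyaw': -93.33, 'xax': array([ 0.232, -0.001, -0.973]), 'F': array([-0.3, -0.4,  1.4]), 'w': 11.0, 'j6': np.float64(0.71)} Fmean [-1.59 -0.72  1.01]
[[0.232, 0.971, -0.058], [-0.001, -0.059, -0.998], [-0.973, 0.232, -0.012]]
(600, 480, 3) (640, 480, 3)
```

View pics/w11_A.png

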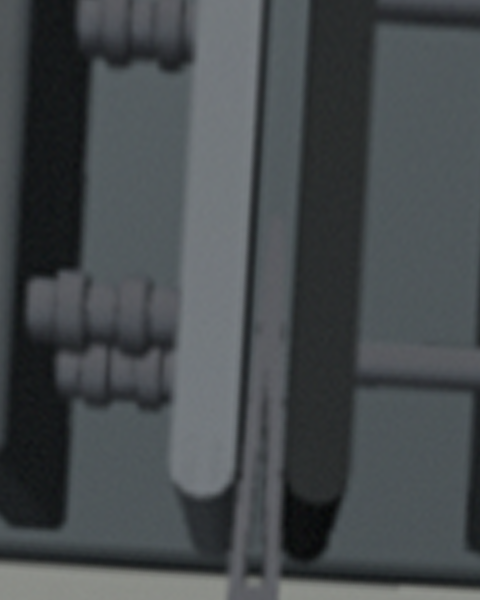

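Call:
carry_out(
  series=[
    {"slide": [-0.05,0.2,0.05],"spin": 0},
    {"slide": [0,0.2,0.02],"spin": 0},
    {"slide": [0,0,0],"spin": 0},
  ],
)

```text
time: 20.45
ee_pos: [443.2, -278.0, 24.4]
eef_rot: [0.538, 0.571, 0.425, -0.452]
contact_force: [-1.1, -0.3, 0.4]
width: 10.8
```

```bash
python3 look.py w12; python3 ana.py w12 43
```

```text
{'t': 20.55, 'pos': array([ 443.2, -278. ,   24.4]), 'zyaw': -93.35, 'xax': array([ 0.231, -0.   , -0.973]), 'F': array([0.2, 0.9, 0.4]), 'w': 10.9, 'j6': np.float64(0.72)} Fmean [-0.69  0.04  0.05]
[[0.231, 0.971, -0.058], [-0.0, -0.06, -0.998], [-0.973, 0.231, -0.013]]
(600, 480, 3) (640, 480, 3)
```

View pics/w12_A.png

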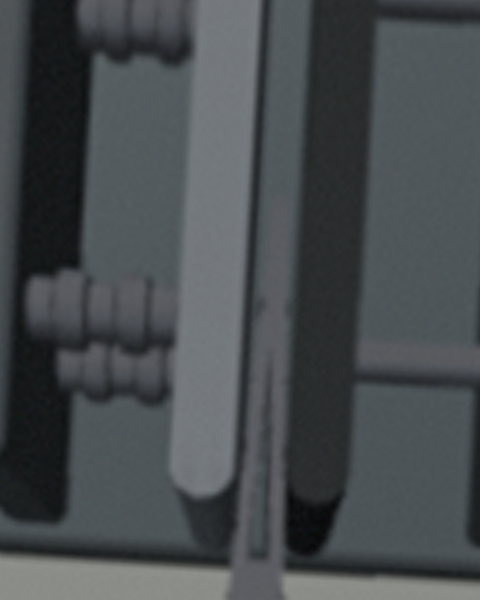

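Call:
carry_out(
  series=[
    {"slide": [-0.05,0.2,0.02],"spin": 0},
    {"slide": [0.03,0.1,0],"spin": 0},
    {"slide": [0,0,0],"spin": 0},
  ],
)

```text
time: 20.9
ee_pos: [445.5, -277.9, 24.9]
eef_rot: [0.537, 0.571, 0.426, -0.452]
contact_force: [-1.4, -0.2, 0.7]
width: 11.1
```

```bash
python3 look.py w13
```

```text
{'t': 21.0, 'pos': array([ 445.5, -278. ,   24.9]), 'zyaw': -93.34, 'xax': array([ 0.23 ,  0.   , -0.973]), 'F': array([-2. ,  0.3,  0.2]), 'w': 10.8, 'j6': np.float64(0.73)} Fmean [-1.56 -0.01 -0.31]
[[0.23, 0.971, -0.058], [0.0, -0.06, -0.998], [-0.973, 0.229, -0.014]]
```

Call:
carry_out(
  series=[
    {"slide": [0.03,0.2,0],"spin": 0},
    {"slide": [0,0,0],"spin": 0},
  ],
)

```text
time: 21.25
ee_pos: [447.3, -278.0, 25.1]
eef_rot: [0.537, 0.571, 0.426, -0.452]
contact_force: [-1.3, -0.2, -0.1]
width: 10.8
```

```bash
python3 look.py w14; python3 ana.py w14 43
```

```text
{'t': 21.35, 'pos': array([ 447.4, -278. ,   25.1]), 'zyaw': -93.34, 'xax': array([ 0.23 ,  0.001, -0.973]), 'F': array([-1.9,  0.7,  0.6]), 'w': 10.9, 'j6': np.float64(0.73)} Fmean [-1.29  0.29  0.37]
[[0.23, 0.972, -0.058], [0.001, -0.06, -0.998], [-0.973, 0.229, -0.014]]
(600, 480, 3) (640, 480, 3)
```

Call:
carry_out(
  series=[
    {"slide": [0.04,0.2,0],"spin": 0},
    {"slide": [0,0,0],"spin": 0},
  ],
)

```text
time: 21.6
ee_pos: [449.1, -277.9, 25.3]
eef_rot: [0.537, 0.571, 0.426, -0.452]
contact_force: [-0.6, -0.0, 1.1]
width: 11.0
```

```bash
python3 look.py w15; python3 ana.py w15 43
```

```text
{'t': 21.7, 'pos': array([ 449.1, -278. ,   25.3]), 'zyaw': -93.33, 'xax': array([ 0.229,  0.001, -0.973]), 'F': array([-2.1,  0.1,  1.3]), 'w': 10.9, 'j6': np.float64(0.74)} Fmean [-2.03 -0.17  1.62]
[[0.229, 0.972, -0.058], [0.001, -0.06, -0.998], [-0.973, 0.229, -0.015]]
(600, 480, 3) (640, 480, 3)
```

View pics/w15_A.png

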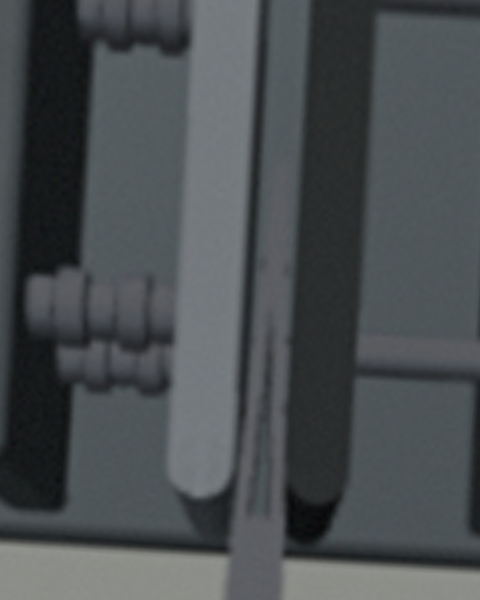

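Run:
```python
from h import *
for n in("w4","w6","w8","w9","w10","w12","w14","w15"):
    w=np.load(n+".npz");p=w["p"].astype(int);d=w["d"]
    m=(p[:,:,0]>120)&(p[:,:,2]<70)&(p[:,:,0]-p[:,:,1]>50);m[232:]=0;m[:205]=0;m[:,:300]=0;m[:,350:]=0
    m=cv2.erode(m.astype(np.uint8),np.ones((3,3)))>0
    vs,us=np.nonzero(m&(d>0));P=wcloud(w,d,us,vs)
    A=np.c_[P[:,:2]-P[:,:2].mean(0),np.ones(len(P))];co=np.linalg.lstsq(A,P[:,2],rcond=None)[0]
    # foot front
    vs,us=np.mgrid[190:204,300:345];vs=vs.ravel();us=us.ravel();k=(d[vs,us]>0);Q=wcloud(w,d,us[k],vs[k])
    f=Q[Q[:,2]<14]
    # blade top: near cols 318-326 rows 120-185
    vs,us=np.mgrid[110:186,317:328];vs=vs.ravel();us=us.ravel();B=wcloud(w,d,us,vs);B=B[(B[:,2]>33)&(B[:,2]<54)]
    b=np.polyfit(B[:,0]-P[:,0].mean(),B[:,2],1)
    print(n,len(P),P.mean(0).round(2),"slopes",co[:2].round(3),"foot z",np.median(f[:,2]).round(2),len(f),"blade",b.round(3),len(B))
```

```text
w4 612 [450.65   0.82  56.38] slopes [-0.005  0.007] foot z 7.35 315 blade [-9.0000e-03  4.3519e+01] 696
w6 547 [ 390.37 -269.51   60.31] slopes [-0.021  0.048] foot z 10.87 344 blade [-4.3000e-02  4.7645e+01] 700
w8 569 [ 412.04 -277.57   58.7 ] slopes [-0.023  0.029] foot z 9.24 344 blade [-4.300e-02  4.614e+01] 698
w9 585 [ 432.34 -278.19   58.09] slopes [-0.016  0.046] foot z 8.67 341 blade [-0.049 45.747] 696
w10 593 [ 440.79 -278.44   56.66] slopes [-0.003  0.011] foot z 7.65 337 blade [-1.6000e-02  4.4042e+01] 696
w12 610 [ 452.27 -279.61   57.04] slopes [-0.048  0.024] foot z 7.63 341 blade [-0.072 45.235] 717
w14 609 [ 456.45 -279.64   57.26] slopes [-0.077  0.013] foot z 7.38 343 blade [-0.071 44.526] 716
w15 610 [ 458.13 -279.59   57.23] slopes [-0.074  0.017] foot z 7.1 341 blade [-0.066 44.309] 715
```

Call:
carry_out(
  series=[
    {"slide": [0.0,-0.4,0],"spin": 0},
    {"slide": [0.1,0,0],"spin": 0},
    {"slide": [0,0,0],"spin": 0},
  ],
)

```text
time: 22.05
ee_pos: [445.4, -277.7, 23.7]
eef_rot: [0.537, 0.571, 0.426, -0.452]
contact_force: [-0.3, -0.7, 1.1]
width: 10.9
```

```bash
cat > lev.py <<'E'
from h import *
import sys
for n in sys.argv[1:]:
    w=np.load(n+".npz");p=w["p"].astype(int);d=w["d"]
    m=(p[:,:,0]>120)&(p[:,:,2]<70)&(p[:,:,0]-p[:,:,1]>50);m[232:]=0;m[:205]=0;m[:,:300]=0;m[:,350:]=0
    m=cv2.erode(m.astype(np.uint8),np.ones((3,3)))>0
    vs,us=np.nonzero(m&(d>0));P=wcloud(w,d,us,vs)
    A=np.c_[P[:,:2]-P[:,:2].mean(0),np.ones(len(P))];co=np.linalg.lstsq(A,P[:,2],rcond=None)[0]
    vs,us=np.mgrid[190:204,300:345];vs=vs.ravel();us=us.ravel();k=(d[vs,us]>0);Q=wcloud(w,d,us[k],vs[k]);f=Q[Q[:,2]<14]
    vs,us=np.mgrid[110:186,317:328];vs=vs.ravel();us=us.ravel();B=wcloud(w,d,us,vs);B=B[(B[:,2]>33)&(B[:,2]<54)]
    b=np.polyfit(B[:,0]-P[:,0].mean(),B[:,2],1)
    print(n,P.mean(0).round(2),"slopes",co[:2].round(3),"foot",np.median(f[:,2]).round(2),"blade",b.round(3))
E
python3 look.py w16; python3 lev.py w16
```

```text
{'t': 22.15, 'pos': array([ 445.4, -277.8,   23.6]), 'zyaw': -93.33, 'xax': array([ 0.23 ,  0.001, -0.973]), 'F': array([-2.6,  0.2,  3.2]), 'w': 10.9, 'j6': np.float64(0.73)} Fmean [-2.57  0.08  3.11]
[[0.23, 0.972, -0.058], [0.001, -0.06, -0.998], [-0.973, 0.229, -0.015]]
w16 [ 454.57 -279.42   56.74] slopes [-0.02   0.008] foot 7.53 blade [-1.8000e-02  4.3755e+01]
```

Call:
carry_out(
  series=[
    {"slide": [0.06,0.3,0.0],"spin": 0},
    {"slide": [0,0,0],"spin": 0},
  ],
)

```text
time: 22.4
ee_pos: [447.9, -277.8, 23.9]
eef_rot: [0.537, 0.571, 0.426, -0.452]
contact_force: [-0.1, -0.4, 1.5]
width: 10.9
```

```bash
python3 look.py w17; python3 lev.py w17
```

```text
{'t': 22.5, 'pos': array([ 447.9, -277.8,   23.9]), 'zyaw': -93.32, 'xax': array([ 0.229,  0.001, -0.973]), 'F': array([-2. , -0.6,  4.1]), 'w': 11.1, 'j6': np.float64(0.73)} Fmean [-1.92 -0.3   3.68]
[[0.229, 0.972, -0.058], [0.001, -0.06, -0.998], [-0.973, 0.228, -0.015]]
w17 [ 457.12 -279.46   56.71] slopes [-0.038  0.014] foot 7.4 blade [-1.9000e-02  4.3582e+01]
```

Call:
carry_out(
  series=[
    {"slide": [0.06,0.3,0.0],"spin": 0},
    {"slide": [0,0,0],"spin": 0},
  ],
)

```text
time: 22.75
ee_pos: [450.1, -277.7, 24.1]
eef_rot: [0.537, 0.57, 0.427, -0.452]
contact_force: [-0.0, -1.1, 3.0]
width: 11.2
```

```bash
python3 look.py w18; python3 lev.py w18
```

```text
{'t': 22.85, 'pos': array([ 450.1, -277.7,   24.1]), 'zyaw': -93.29, 'xax': array([ 0.227,  0.002, -0.974]), 'F': array([-2. , -0.5,  4.3]), 'w': 11.1, 'j6': np.float64(0.74)} Fmean [-2.32 -0.59  4.68]
[[0.227, 0.972, -0.057], [0.002, -0.059, -0.998], [-0.974, 0.227, -0.015]]
w18 [ 459.33 -279.37   56.8 ] slopes [-0.043  0.012] foot 7.36 blade [-2.1000e-02  4.3552e+01]
```

```bash
python3 ana.py w18 43
```

```text
(600, 480, 3) (640, 480, 3)
```

View pics/w18_A.png

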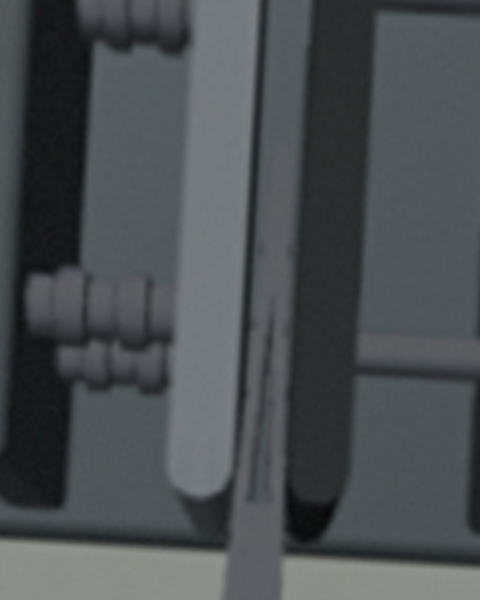

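```bash
cat > edg.py <<'E'
from h import *
import sys
def edges(n):
    w=np.load(n+".npz"); A=rect(w,w["p"],500,520,-310,-250,58,s=8); g=cv2.cvtColor(A,cv2.COLOR_BGR2GRAY).astype(float)
    # deskew by clamp yaw -3.3deg
    out=[]
    acc=np.zeros(480);cnt=0
    for i in range(8,120):
        x=520-i/8; sh=(x-505)*np.tan(np.radians(-3.3)) # y shift of line
        # y=y505+sh ; col=( -250-y)*8 -> col505 = col + sh*8
        acc+=np.interp(np.arange(480)-sh*8,np.arange(480),g[i]);cnt+=1
    a=cv2.GaussianBlur((acc/cnt)[None],(9,1),2)[0]; dg=np.gradient(a)
    def pk(lo,hi,sg):
        s=np.clip(sg*dg[lo:hi],0,None);i=s.argmax();k=slice(max(i-4,0),i+5);return lo+(s[k]*np.arange(lo,hi)[k]-lo*s[k]).sum()/s[k].sum()
    return a,pk(150,200,1),pk(220,255,-1),pk(275,300,-1),pk(335,370,1)
if __name__=="__main__":
  for n in sys.argv[1:]:
    a,bo,bi,di,do=edges(n)
    print(n,"y: bout %.2f bin %.2f din %.2f dout %.2f  bo-do %.2f gap %.2f"%(*[-250-v/8 for v in(bo,bi,di,do)],(do-bo)/8,(di-bi)/8))
  print(a[225:300:3].round().astype(int).tolist())
E
python3 edg.py w9 w10 w11 w12 w14 w15 w16 w17 w18
```

```text
w9 y: bout -271.37 bin -279.60 din -285.63 dout -293.90  bo-do 22.53 gap 6.03
w10 y: bout -271.26 bin -279.61 din -285.59 dout -293.88  bo-do 22.62 gap 5.98
w11 y: bout -271.25 bin -279.49 din -285.38 dout -293.99  bo-do 22.74 gap 5.89
w12 y: bout -271.24 bin -279.37 din -285.61 dout -293.87  bo-do 22.64 gap 6.24
w14 y: bout -271.01 bin -279.34 din -285.62 dout -293.88  bo-do 22.87 gap 6.27
w15 y: bout -270.98 bin -279.31 din -285.50 dout -293.86  bo-do 22.87 gap 6.18
w16 y: bout -271.12 bin -279.46 din -285.51 dout -293.87  bo-do 22.75 gap 6.05
w17 y: bout -270.98 bin -279.32 din -285.48 dout -293.89  bo-do 22.91 gap 6.16
w18 y: bout -270.86 bin -279.21 din -285.50 dout -293.89  bo-do 23.02 gap 6.29
[123, 120, 106, 78, 53, 51, 70, 88, 94, 92, 84, 73, 68, 71, 79, 87, 92, 93, 88, 77, 61, 47, 42, 43, 44]
```

Call:
carry_out(
  series=[
    {"slide": [0.03,0.2,0.03],"spin": 0},
  ],
)

```text
time: 23.0
ee_pos: [450.8, -277.5, 24.1]
eef_rot: [0.536, 0.57, 0.428, -0.452]
contact_force: [-10.1, -0.9, 11.6]
width: 10.7
```

```bash
python3 - <<'E'
from plant import r
from h import *
F=[]
print(rep(r.read_state()))
for i in range(6):
    r.snapshot("scene"); s=r.read_state();F.append(s["contact_force"]);
print(np.round(F,1).tolist(),np.mean(F,0).round(2))
E
python3 look.py w19; python3 lev.py w19; python3 edg.py w19
```

```text
{'t': 23.0, 'pos': array([ 450.8, -277.5,   24.1]), 'zyaw': -93.24, 'xax': array([ 0.225,  0.003, -0.974]), 'F': array([-10.1,  -0.9,  11.6]), 'w': 10.7, 'j6': np.float64(0.74)}
[[-7.2, 0.0, 8.8], [-7.9, 0.3, 9.3], [-7.4, -0.0, 9.1], [-7.5, -0.3, 9.1], [-7.5, -0.6, 8.2], [-7.5, -0.9, 7.6]] [-7.49 -0.25  8.67]
{'t': 23.4, 'pos': array([ 451. , -277.6,   24.3]), 'zyaw': -93.25, 'xax': array([ 0.226,  0.003, -0.974]), 'F': array([-6.9, -0.9,  8.3]), 'w': 10.8, 'j6': np.float64(0.74)} Fmean [-7.   -0.22  8.51]
[[0.226, 0.973, -0.057], [0.003, -0.059, -0.998], [-0.974, 0.225, -0.016]]
w19 [ 460.23 -279.29   56.82] slopes [-0.049  0.003] foot 7.33 blade [-2.1000e-02  4.3373e+01]
w19 y: bout -270.98 bin -279.12 din -285.59 dout -293.87  bo-do 22.89 gap 6.47
[122, 117, 101, 75, 54, 54, 71, 86, 93, 91, 83, 73, 68, 71, 78, 86, 92, 95, 92, 82, 63, 45, 40, 42, 45]
```

Call:
carry_out(
  series=[
    {"slide": [-0.06,0.03,0.0],"spin": 0},
  ],
)

```text
time: 23.55
ee_pos: [451.0, -277.7, 24.7]
eef_rot: [0.536, 0.57, 0.428, -0.452]
contact_force: [0.7, -1.1, -2.1]
width: 10.9
```

```bash
python3 - <<'E'
from plant import r
from h import *
F=[]
for i in range(4):
    r.snapshot("scene"); s=r.read_state();F.append(s["contact_force"]);
print(np.mean(F,0).round(2))
E
python3 look.py w20; python3 lev.py w20; python3 edg.py w20
```

```text
[-1.9  -0.78  0.78]
{'t': 23.85, 'pos': array([ 451. , -277.6,   24.6]), 'zyaw': -93.24, 'xax': array([ 0.225,  0.003, -0.974]), 'F': array([-2.6, -1.7, -0.2]), 'w': 11.0, 'j6': np.float64(0.75)} Fmean [-2.46 -0.99  0.1 ]
[[0.225, 0.973, -0.057], [0.003, -0.059, -0.998], [-0.974, 0.225, -0.016]]
w20 [ 460.3  -279.26   57.02] slopes [-0.067  0.003] foot 7.35 blade [-0.075 44.804]
w20 y: bout -270.87 bin -279.09 din -285.51 dout -293.86  bo-do 23.00 gap 6.42
[122, 115, 97, 70, 51, 55, 73, 87, 93, 91, 84, 74, 69, 69, 76, 85, 92, 95, 92, 80, 60, 43, 40, 43, 45]
```

Call:
carry_out(
  series=[
    {"slide": [0.02,0.2,0.03],"spin": 0},
  ],
)

```text
time: 24.0
ee_pos: [452.0, -277.4, 24.6]
eef_rot: [0.536, 0.57, 0.429, -0.452]
contact_force: [-9.3, -0.7, 8.2]
width: 11.2
```

```bash
python3 - <<'E'
from plant import r
from h import *
F=[]
for i in range(3):
    r.snapshot("scene"); s=r.read_state();F.append(s["contact_force"]);
print(np.round(F,1).tolist())
E
python3 look.py w21; python3 lev.py w21; python3 edg.py w21
```

```text
[[-6.0, -1.1, 4.9], [-6.5, -0.4, 4.3], [-5.9, -0.5, 4.8]]
{'t': 24.25, 'pos': array([ 452.2, -277.5,   24.8]), 'zyaw': -93.22, 'xax': array([ 0.224,  0.004, -0.975]), 'F': array([-5.3, -1.2,  4.2]), 'w': 10.7, 'j6': np.float64(0.75)} Fmean [-5.36 -0.74  4.07]
[[0.224, 0.973, -0.056], [0.004, -0.059, -0.998], [-0.975, 0.223, -0.017]]
w21 [ 461.47 -279.24   57.13] slopes [-0.067  0.003] foot 7.26 blade [-0.082 44.71 ]
w21 y: bout -270.86 bin -278.97 din -285.48 dout -293.86  bo-do 23.01 gap 6.51
[121, 110, 88, 61, 48, 56, 75, 88, 93, 90, 82, 72, 67, 70, 78, 87, 93, 95, 91, 79, 59, 46, 43, 44, 44]
```

Call:
carry_out(
  series=[
    {"slide": [0.12,0.08,0.03],"spin": 0},
    {"slide": [0.02,0.0,0.0],"spin": 0},
  ],
)

```text
time: 24.5
ee_pos: [452.1, -277.5, 24.8]
eef_rot: [0.536, 0.569, 0.43, -0.452]
contact_force: [-1.8, -2.0, 1.3]
width: 10.8
```

```bash
python3 look.py w22; python3 lev.py w22; python3 edg.py w22
```

```text
{'t': 24.6, 'pos': array([ 452.1, -277.4,   24.6]), 'zyaw': -93.14, 'xax': array([ 0.222,  0.005, -0.975]), 'F': array([-5.2, -1. ,  6.9]), 'w': 10.9, 'j6': np.float64(0.75)} Fmean [-5.57 -0.93  6.66]
[[0.222, 0.973, -0.055], [0.005, -0.057, -0.998], [-0.975, 0.222, -0.018]]
w22 [ 461.45 -279.18   57.03] slopes [-0.06   0.009] foot 7.19 blade [-0.064 44.208]
w22 y: bout -270.74 bin -278.99 din -285.39 dout -293.88  bo-do 23.15 gap 6.40
[120, 110, 90, 65, 51, 58, 75, 89, 94, 90, 80, 70, 66, 70, 79, 87, 92, 94, 90, 77, 59, 47, 44, 44, 45]
```

View pics/w22.png

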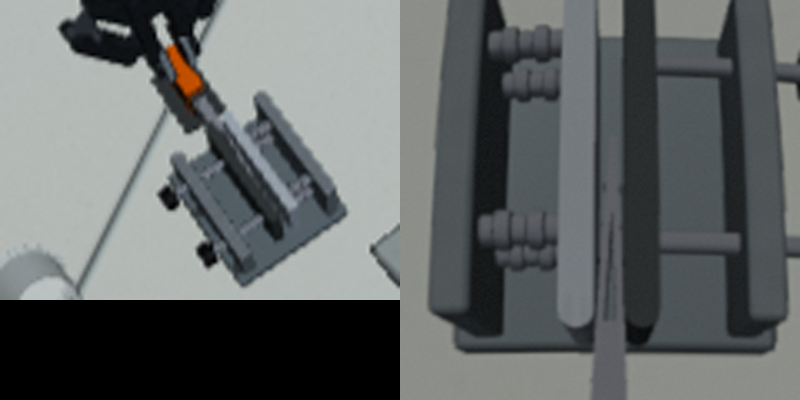

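Call:
carry_out(
  series=[
    {"slide": [0.3,-0.03,0.04],"spin": 0},
  ],
)

```text
time: 24.75
ee_pos: [451.5, -277.4, 23.5]
eef_rot: [0.536, 0.569, 0.431, -0.452]
contact_force: [-24.8, 2.2, 45.1]
width: 10.6
```

```bash
python3 look.py w23; python3 lev.py w23; python3 edg.py w23
```

```text
{'t': 24.85, 'pos': array([ 451.3, -277.5,   23.7]), 'zyaw': -93.06, 'xax': array([ 0.221,  0.006, -0.975]), 'F': array([-15.8,  -0.3,  26.2]), 'w': 10.9, 'j6': np.float64(0.75)} Fmean [-16.15   1.31  25.92]
[[0.221, 0.974, -0.053], [0.006, -0.056, -0.998], [-0.975, 0.221, -0.018]]
w23 [ 460.53 -279.18   56.73] slopes [-0.03  0.  ] foot 7.24 blade [-0.046 44.034]
w23 y: bout -270.76 bin -279.00 din -285.40 dout -293.99  bo-do 23.23 gap 6.40
[120, 110, 90, 64, 48, 54, 72, 88, 94, 91, 82, 72, 68, 72, 80, 87, 92, 94, 90, 77, 60, 48, 43, 43, 44]
```

Call:
carry_out(
  series=[
    {"slide": [0,0,0],"spin": 0},
    {"slide": [0,0,0],"spin": 0},
  ],
)

```text
time: 25.1
ee_pos: [451.4, -277.8, 24.8]
eef_rot: [0.536, 0.569, 0.429, -0.452]
contact_force: [-1.1, -0.3, -1.7]
width: 10.7
```

```bash
python3 look.py w24; python3 lev.py w24; python3 edg.py w24
```

```text
{'t': 25.2, 'pos': array([ 451.3, -277.6,   24.4]), 'zyaw': -93.07, 'xax': array([ 0.222,  0.005, -0.975]), 'F': array([-3.2, -0.7,  1.8]), 'w': 10.6, 'j6': np.float64(0.75)} Fmean [-3.34 -0.57  1.34]
[[0.222, 0.974, -0.054], [0.005, -0.056, -0.998], [-0.975, 0.222, -0.017]]
w24 [ 460.68 -279.35   57.03] slopes [-0.045  0.007] foot 7.4 blade [-0.068 44.722]
w24 y: bout -270.75 bin -278.99 din -285.48 dout -293.87  bo-do 23.12 gap 6.50
[121, 111, 89, 62, 47, 54, 73, 87, 93, 91, 83, 74, 69, 69, 76, 85, 92, 95, 91, 79, 60, 47, 43, 44, 44]
```

Call:
carry_out(
  series=[
    {"slide": [0.25,0.04,0.03],"spin": 0},
  ],
)

```text
time: 25.35
ee_pos: [451.0, -277.3, 23.2]
eef_rot: [0.536, 0.569, 0.431, -0.452]
contact_force: [-25.4, 1.4, 44.5]
width: 11.3
```

Call:
carry_out(
  series=[
    {"slide": [0.03,0,0],"spin": 0},
    {"slide": [0,0,0],"spin": 0},
    {"slide": [0,0,0],"spin": 0},
    {"slide": [0,0,0],"spin": 0},
  ],
  hand=4,
)

```text
time: 25.75
ee_pos: [452.8, -277.3, 23.0]
eef_rot: [0.536, 0.569, 0.431, -0.451]
contact_force: [-0.7, -0.7, -0.7]
width: 40.0
```

```bash
python3 look.py w25; python3 lev.py w25; python3 edg.py w25
```

```text
{'t': 25.85, 'pos': array([ 452.6, -277.3,   23. ]), 'zyaw': -92.98, 'xax': array([ 0.222,  0.007, -0.975]), 'F': array([0. , 1.3, 0.4]), 'w': 39.9, 'j6': np.float64(0.74)} Fmean [-0.24  0.47  0.13]
[[0.222, 0.974, -0.052], [0.007, -0.055, -0.998], [-0.975, 0.221, -0.019]]
w25 [ 461.17 -279.02   56.78] slopes [-0.017 -0.004] foot 7.16 blade [7.000e-03 4.285e+01]
w25 y: bout -270.76 bin -279.09 din -285.51 dout -293.88  bo-do 23.12 gap 6.42
[123, 119, 100, 68, 48, 53, 72, 87, 93, 92, 83, 71, 67, 71, 80, 88, 94, 96, 94, 83, 62, 46, 41, 43, 45]
```

View pics/w25.png

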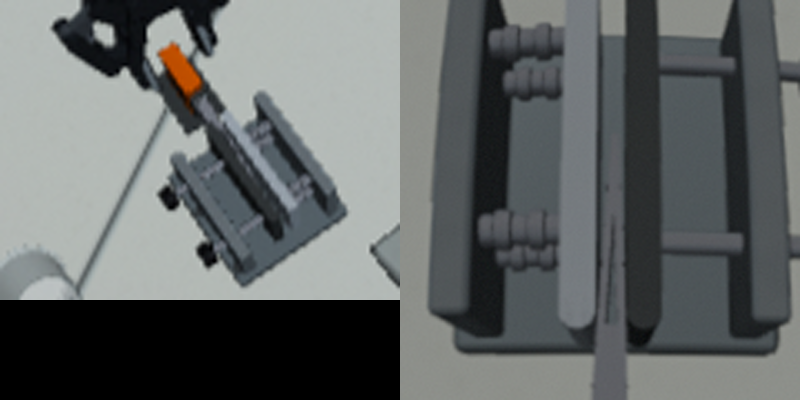

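Call:
carry_out(
  series=[
    {"slide": [-1,0,0],"spin": 0},
    {"slide": [-2,0,0],"spin": 0},
    {"slide": [-3,0,0],"spin": 0},
    {"slide": [-4,0,0],"spin": 0},
    {"slide": [-3,0,0],"spin": 0},
    {"slide": [-1,0,0],"spin": 0},
    {"slide": [0,0,0],"spin": 0},
  ],
)

```text
time: 26.6
ee_pos: [419.5, -278.1, 166.5]
eef_rot: [0.535, 0.569, 0.431, -0.452]
contact_force: [-0.3, 0.5, -0.1]
width: 39.9
```

```bash
python3 look.py w26
python3 - <<'E'
from plant import r
from h import *
w=np.load("w26.npz");A=rect(w,w["p"],400,600,-330,-240,58,s=3);cv2.imwrite("pics/f_A.png",A)
p,d=r.snapshot("side");q,_=r.snapshot("scene")
cv2.imwrite("pics/f.png",np.hstack([cv2.resize(p[200:380,190:430,::-1],(400,300)),cv2.resize(q[80:230,280:420,::-1],(400,300))]))
cv2.imwrite("pics/fw.png",w["p"][:,:,::-1])
E
```

```text
{'t': 26.7, 'pos': array([ 418.9, -277.3,  164.4]), 'zyaw': -92.99, 'xax': array([ 0.218,  0.009, -0.976]), 'F': array([ 0.8,  0.1, -0.8]), 'w': 39.9, 'j6': np.float64(0.81)} Fmean [-0.   -0.17 -0.26]
[[0.218, 0.975, -0.052], [0.009, -0.056, -0.998], [-0.976, 0.217, -0.021]]
```

View pics/f.png

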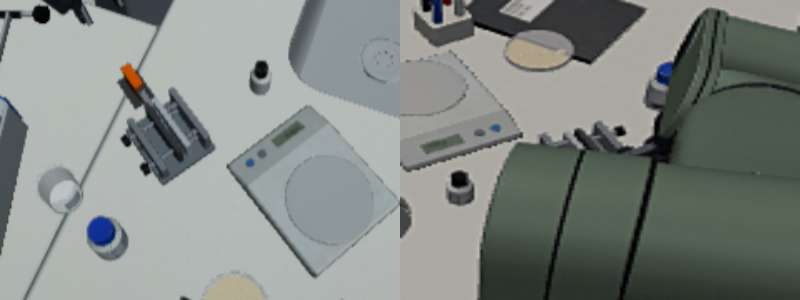

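View pics/fw.png

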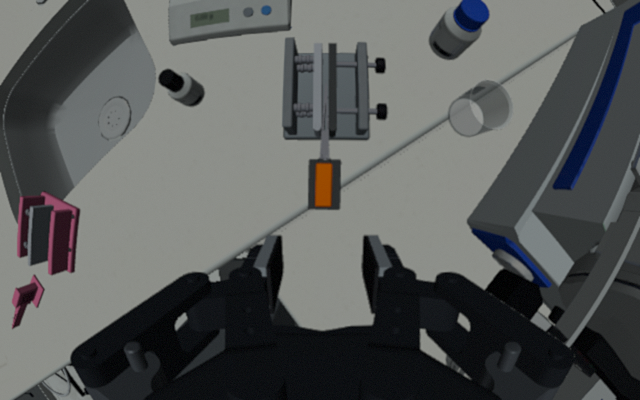

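In the wrist picture the orange grip stands at (324,185), with its blade between the bright and dark plates at (325,130). The dropper at (180,85), bottle at (460,28) and beaker at (478,108) are standing undisturbed, and the gripper is clear of everything. I'm handing the job in.

```bash
python3 -c "
from plant import r
print(r.finish_job())"
```

```text
the job is handed in; nothing more can be done
None
```

The gauge is in the clamp's gap, released and standing level and upright on its foot. I handed the job in at about 26.8 s, with the gripper about 14 cm above it and touching nothing.

**What I did:** I took the orange gauge by its grip and slid the blade point first into the grey clamp's gap. I pushed in small steps until it pinched, let go and backed off.

**Last checks:**
- **Pinch:** In the pictures the pressure plate has moved about 0.4–0.55 mm from rest. That is 3–3.8 N of pinch, or roughly 4–5 N of drag.
- **Level:** Just after release the gauge's slope read within about 1°.
- **Bystanders:** The bottle, beaker and dropper are upright and look undisturbed.

**What disagreed or went less well:**
- **Drag reading:** The wrist sensor showed about 5–7 N while the push was held, with peaks of 9–10 N at the end of the last two steps. Some of that was the foot rubbing on the worktop, so the 4–5 N comes mainly from the plate's movement.
- **Nose-down gauge:** The gauge pitched a few degrees nose-down in the grip during the push. I pressed it level twice before letting go, and the force briefly reached about 51 N, 45 N of it downwards. That is under the 120 N wrist limit, and the plate showed no more than about 0.1 mm of extra movement.
- **Tool tilt:** The tool drifted to about 13° of tilt early on, and I could not remove it. I worked with it, since it lay nearly in the blade's plane.

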